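Find and mark the balance point of a dipping bar on a knife edge

ROBOT

A 6-joint arm with a two-finger parallel gripper is mounted at the origin on the work surface; the furniture and walls round the work are solid. World frame = base frame: x ahead of the robot, y to its left, z up, the work surface at z = 0. Lengths are in m, angles in rad, forces in N, time in s.
With the tool pointing down it reaches from about 0.325 to 0.85 m from the base axis. Payload 15.5 kg.
Tool frame: the origin (TCP) lies between the finger pads; the fingertips stand 8 mm ahead of it and the grasp point (between the pads) lies 11 mm behind it (tip_extent is the distance from the TCP to the fingertips, in m); z points along the fingers, y is the direction in which the jaws open and shut (so a half turn about z gives the same grasp; the last joint's range is limited). The gripper opens to 91 mm and grips with 3 to 60 N. Pads are 32 mm wide; open, the fingers measure 118 mm over their backs; the gripper's body (76 mm by 178 mm) begins 60 mm behind the grasp point.
Start: joints at [-1.317, 0.494, 1.345, -0, 1.302, -0.096], TCP at [0.214, -0.587, 0.222] pointing down, gripper open.
Joint ranges: [-2.91, 2.91], [-0.82, 2.16], [0.22, 2.67], [-1.22, 4.37], [0.12, 2.79], [-3.08, 3.08]. Speed limits (rad/s): [1.89, 1.89, 2.57, 3.01, 3.01, 3.01].

INTERFACE

Orientations are given as [roll, pitch, yaw] about the fixed x, y, z axes, in that order (R = Rz(yaw) Ry(pitch) Rx(roll)).
In Python, from plant import get_obs, snapshot, sign_off, search_frame, masks_of, tip_extent gives the robot as it stands.
- The arm moves only by the tool apply_moves, never from a script. Its argument "commands" is a list that holds one entry, the list of rows, each a list of 7 numbers: the shift along the world's x, y, z in cm, then the turn, a rotation vector about the world's x, y, z in rad, then the finger opening in cm, from 0 to 9.12. A call has 1 to 5 rows; each row shifts and turns the commanded pose from where the row before left it; what a row does not reach is not made up. A row lasts 1/8 s, in which the tool goes at most 62.5 mm and 10.7 degrees, less where a joint would pass 70% of its speed; a pose out of reach is approached as far as the arm can. A call with a gripper value outside its range is refused whole. The fingers move at their own pace and stop on an object; "force" is the grip in N (left out, the last holds). Time passes only in rows, so rows that do not move let the fingers close. It gives the time, the measured TCP pose, the force and the opening at its end, in the units of the state.
- get_obs(): the state, without advancing time (a new reading comes with each control period).
- snapshot(name): name is "scene" or "top" or "wrist"; returns a dict with "color" (384x512x3 uint8, red, green, blue), "camera_matrix" (3x3 intrinsics, pixels), "dist" ([k1, k2, p1, p2, k3] as OpenCV has them; the pictures are not rectified), "world_from_camera" (4x4, takes a point from camera to world coordinates); the wrist camera has in their place "mount" (4x4, takes a point from camera to tool coordinates, whose origin is the TCP and whose axes are the flange's). Camera axes: x right, y up, looking along -z (the intrinsics and any distortion apply to the point x, -y, -z); pixel columns grow to the right and rows downward; lengths in m; the calibration is good to about 2 mm. A picture is of the moment at which its call begins: read the wrist's pose just before it. There is no depth.
- sign_off(): hands the job in, once; it reports no verdict.
Trained networks look in the newest picture that a camera, given by its name, has taken for a name from the list of things; names that differ only in an ending like _2 or _b are one class to them, and where a whole thing is asked for, a point or a joint stands for the part that bears it (a point fixed in the world has none). Each returns a list of dicts, best first, with "score" (0 to 1); they miss things now and then, are a little off and sometimes report something else, mostly with a low value. They report only what shows in the picture. A call takes as long as a camera call.
- search_frame(label, camera): "rect" ([left, top, right, bottom] in pixels, round what is visible of it).
- masks_of(label, camera): "mask" (384x512 bool, what is visible of it) and "rect" ([left, top, right, bottom] in pixels, round what is visible of it).
The state is a dict: "time_s": time; "joint_pos": joint angles; "qd": joint speeds; "joint_torque": joint torques, N m; "eef_pos": TCP position; "eef_rot": TCP orientation; "wrist_force": force on the tool from outside, world axes, zero at the start; "moment": the same for the moment, N m; "grip_width": finger opening in m.
Only numpy, scipy, OpenCV 4.12 (cv2) and the standard library are available. Lean on these libraries where they do the work, as an engineer would, in place of code of your own. Each camera call takes 0.05 s, during which the arm holds its last target.

TASK

The aluminium bar with the hanging copper test piece must later hang level in the dip coater, so find its balance point: slide it along the knife edge of the balance stand, without lifting it off, until it balances level by itself with nothing touching it. Then take the red saddle marker from the sloping rest and set it astride the bar squarely above the knife edge, so that it marks that point and the bar still balances level. Leave the blue marker, the beaker and the timer where they are.

Things in the scene. Friction and masses are not known exactly. Their poses are not given: they have to be found in the camera images.
- knife (a point): middle of the knife edge of the grey balance stand (fixed). The edge is 150 mm above the bench, 26 mm long with a 3 mm wide crest; it runs along this frame's x (away from the robot, turned up to 7 degrees); y runs along the bar, z is up. The bar keeps within 4 mm of the edge's middle sideways. On the -y side nothing stands beside the bar.
- stand: the grey balance stand; origin on the bench under the knife edge, axes as the edge's. The bar passes two guide pins at y = 26 mm (tops 7 mm above the edge) and at y = 100 mm a white yoke that rides up and down with it in a frame (52 mm wide, top 41 mm above the edge), damps its swing and lets it tip 8 degrees either way. Its foot reaches from y = -50 to 133 mm, 43 mm to each side.
- bar_mid (a point): middle of the loose aluminium dipping bar (12 x 300 x 12 mm, 100 g) lying on the edge. y runs along it, z up out of its top; its ends are at y = -150 and +150 mm. It starts tipped, the -y end down, other side up against the yoke's stop. Its balance point lies 40 to 65 mm from the middle toward -y, and starts 35 to 75 mm on the -y side of the edge: slide the bar toward +y.
- bar: the bar; origin at the middle of its underside, axes as at its middle. Once its balance point is within about 5 mm of the edge the bar leaves the stop: it lies level within the first 1.5 mm and tips about 2 degrees for each further 1 mm, heavy side down. When let go it takes about a second to settle. Sliding it takes up to about 6 N.
- clamp (a point): blue clamp block (26 x 24 x 29 mm) tight round the bar, 92 mm from the bar's middle toward its -y end; this point is on the bar's centre line, axes as the bar's. The block's top is 3 mm above the bar's top. From it hangs the copper test piece, to 100 mm below the bar; its weight (100 to 200 g with the clamp) is not known.
- marker_red_tab (a point): middle of the red saddle marker's tab (loose, 30 g): tab 24 (x) by 10 (y) mm, its top 16 mm above this point. z points out of the tab's top. 20 mm below the point the saddle begins (22 x 14 mm, 4 mm thick); its channel, along y, straddles the bar or ridge. At the start z leans 30 degrees from vertical, toward the robot's side.
- marker_red: the red marker; origin at the middle of its channel's roof, 24 mm under the tab's middle, axes as the tab's. The channel is 16 mm wide, flared to 21 mm at its mouth, between two legs that reach 11 mm below the roof.
- marker_blue_tab (a point): the same point of the blue saddle marker, equal in size to the red one and 64 mm beside it on the same ridge (the two may change places); a bystander.
- rest: white sloping rest (fixed) that carries both markers astride a ridge along its y axis, 32 mm either side of its middle. Its slope of 30 degrees faces -x, toward the robot. Foot 80 x 112 mm, highest edge 97 mm. Origin on the bench under its middle.
- timer: white bench timer lying on its back, 66 x 62 x 19 mm, a loose bystander; origin under its middle. It lies between the pipette stand on its left (230 mm high) and the blue vortex mixer on its right; an upright window post stands straight ahead of the robot, 0.61 m from its base axis.
- beaker: white beaker, 74 mm wide, 94 mm high, a loose bystander; origin under its middle.

How it is judged:
On the way:
1. the bar balances level (within 5 degrees) on the knife edge, touched by neither the fingers nor the marker, for half a second (angle between bar_mid's own y axis and vertical between 1.4858 and 1.6558 rad and contact force between the fingers and bar below 0.05 N and contact force between marker_red and bar below 0.02 N and contact force between bar and stand above 0.5 N and angular speed of bar below 0.5 rad/s), for 0.5 s.
At the end, for the whole second after the job is handed in: The bar rests on the knife edge, level within 5 degrees and still; the red marker sits fully down astride it, upright, its middle within 5 mm of the knife edge along the bar; the robot touches neither (angle between bar_mid's own y axis and vertical between 1.4858 and 1.6558 rad and z of bar in the frame of knife between -0.012 and 0.012 m and y of marker_red in the frame of knife between -0.005 and 0.005 m and x of marker_red in the frame of knife between -0.01 and 0.01 m and z of marker_red in the frame of knife between 0.009 and 0.015 m and angle between marker_red's own z axis and vertical below 0.2 rad and angle between the y axis of marker_red and the y axis of bar, either way round below 0.25 rad and contact force between marker_red and bar above 0.1 N and contact force between the fingers and bar below 0.05 N and contact force between the fingers and marker_red below 0.05 N and angular speed of bar below 0.3 rad/s and linear speed of marker_red below 0.03 m/s).
It fails at once if the bar is lifted off the knife edge (its middle more than 20 mm above the level of the edge) (z of bar in the frame of knife above 0.02 m).
It fails at once if the blue marker is moved more than 12 mm (distance of marker_blue_tab from where it was at the start of the episode above 0.012 m).
It fails at once if the timer is moved more than 20 mm (distance of timer from where it was at the start of the episode above 0.02 m).
It fails at once if the beaker is moved more than 20 mm (distance of beaker from where it was at the start of the episode above 0.02 m).
It also fails if it takes over 64 s, if anything falls off the work surface, if the arm or the gripper's body presses on something with over 40 N, if the wrist force passes 120 N, or if a joint passes its speed limit or range.

## Working session

There is one attempt and no reset: what is moved stays moved. The work goes in short steps, Python scripts to look and compute and a tool call to move; the robot and the scene stay as the last step left them, time stands still between calls to the robot, and variables do not carry over. Pictures are saved under pics/ and viewed, and the job is handed in when it is done.

Besides the shell and the picture viewer there is one more tool, called after "Call:" by a JSON object that holds its "fn" and its "kwargs", one argument or row to a line. apply_moves: Moves the arm, as the interface text tells. Its arguments: {"type":"object","properties":{"commands":{"type":"array"},"force":{"type":"number"}},"required":["commands"]}

```bash
ls; mkdir -p pics
cat > h.py <<'E'
import numpy as np, cv2
from plant import get_obs, snapshot, sign_off, search_frame, masks_of, tip_extent
from scipy.spatial.transform import Rotation as R
def snap(n,fn=None):
    o=get_obs(); s=snapshot(n)
    if 'mount' in s:
        T=np.eye(4); e=np.array(o['eef_rot'])
        T[:3,:3]=R.from_euler('xyz',e).as_matrix() if e.size==3 else R.from_quat(e).as_matrix()
        T[:3,3]=o['eef_pos']; s['world_from_camera']=T@np.array(s['mount'])
    if fn: cv2.imwrite('pics/'+fn,s['color'][:,:,::-1])
    return s
def ray(s,uv):
    K=np.array(s['camera_matrix']);d=np.array(s['dist'],float)
    p=cv2.undistortPoints(np.array(uv,float).reshape(-1,1,2),K,d).reshape(-1,2)
    v=np.c_[p[:,0],-p[:,1],-np.ones(len(p))]
    T=np.array(s['world_from_camera']); return T[:3,3],v@T[:3,:3].T
def atz(s,uv,z):
    o,v=ray(s,uv); return o+v*((z-o[2])/v[:,2:3])
def proj(s,P):
    T=np.array(s['world_from_camera']);P=np.atleast_2d(P)
    c=(P-T[:3,3])@T[:3,:3]; c=c*[1,-1,-1]
    return cv2.projectPoints(c,np.zeros(3),np.zeros(3),np.array(s['camera_matrix']),np.array(s['dist'],float))[0].reshape(-1,2)
def tri(s1,uv1,s2,uv2):
    o1,a=ray(s1,uv1);o2,b=ray(s2,uv2);out=[]
    for x,y in zip(a,b):
        t=np.linalg.lstsq(np.c_[x,-y],o2-o1,rcond=None)[0]
        p,q=o1+x*t[0],o2+y*t[1]; out.append(np.r_[(p+q)/2,np.linalg.norm(p-q)])
    return np.array(out)
E
python3 - <<'E'
from h import *
print(get_obs(),tip_extent)
for n in ['scene','top','wrist']:
    s=snap(n,n+'0.png')
    print(n,np.round(s['world_from_camera'],3).tolist(),np.round(s['camera_matrix'],1).tolist(),s['dist'])
    for l in ['knife','stand','bar','clamp','marker_red','marker_blue_tab','rest','timer','beaker']:
        try: print(l,[(round(d['score'],2),np.round(d['rect']).tolist()) for d in search_frame(l,n)[:3]])
        except Exception as e: print(l,e)
E
```

```text
pics
{'time_s': 0.0, 'joint_pos': array([-1.31750140e+00,  4.94174213e-01,  1.34610779e+00, -1.15240502e-05,
        1.30250073e+00, -9.55289469e-02]), 'qd': array([ 1.17440977e-03,  1.18478624e-03,  8.61088419e-04, -1.08439961e-03,
        9.06452584e-04, -1.32244299e-05]), 'joint_torque': array([-3.49046479e-05, -8.78829217e+01, -3.81842601e+01,  7.07205757e-02,
        5.33447647e-02,  3.13842145e-05]), 'eef_pos': array([ 0.2135126 , -0.58701732,  0.22135175]), 'eef_rot': array([-3.14040694e+00, -1.02456623e-04,  3.48826875e-01]), 'wrist_force': array([0.42985379, 0.21807019, 0.3881517 ]), 'moment': array([-0.01845984, -0.0051056 ,  0.00068529]), 'grip_width': 0.09147757674814823} 0.008
scene [[0.662, 0.278, -0.696, -0.14], [-0.75, 0.271, -0.604, -0.838], [0.02, 0.922, 0.388, 0.475], [0.0, 0.0, 0.0, 1.0]] [[375.7, 0.0, 259.2], [0.0, 375.7, 191.5], [0.0, 0.0, 1.0]] [-0.08527031  0.          0.          0.          0.        ]
knife [(0.64, [224.0, 144.0, 237.0, 204.0])]
stand [(0.57, [225.0, 144.0, 238.0, 206.0])]
bar [(0.56, [214.0, 149.0, 301.0, 216.0])]
clamp [(0.68, [273.0, 182
[... 699 characters left out ...]
 182.0])]
clamp [(0.62, [267.0, 166.0, 285.0, 181.0])]
marker_red [(0.62, [265.0, 220.0, 274.0, 233.0]), (0.24, [196.0, 151.0, 262.0, 195.0])]
marker_blue_tab [(0.51, [286.0, 206.0, 296.0, 218.0])]
rest []
timer [(0.78, [151.0, 196.0, 180.0, 223.0]), (0.52, [180.0, 162.0, 302.0, 180.0])]
beaker [(0.9, [340.0, 220.0, 375.0, 245.0])]
wrist [[0.342, 0.914, 0.219, 0.275], [-0.94, 0.333, 0.08, -0.566], [0.0, -0.233, 0.972, 0.384], [0.0, 0.0, 0.0, 1.0]] [[300.8, 0.0, 254.5], [0.0, 300.8, 191.0], [0.0, 0.0, 1.0]] [-0.00609265  0.          0.          0.          0.        ]
knife []
stand []
bar []
clamp []
marker_red []
marker_blue_tab []
rest []
timer []
beaker [(0.65, [236.0, 0.0, 316.0, 47.0])]
```

Run:
```python
import cv2
a=cv2.imread('pics/scene0.png')[120:320,150:370]; cv2.imwrite('pics/s0z.png',cv2.resize(a,None,fx=3.5,fy=2.9*1.0+.1,interpolation=2))
a=cv2.imread('pics/top0.png')[130:270,140:390]; cv2.imwrite('pics/t0z.png',cv2.resize(a,None,fx=3.2,fy=3.2,interpolation=2))
```

```text
(no output)
```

View pics/s0z.png

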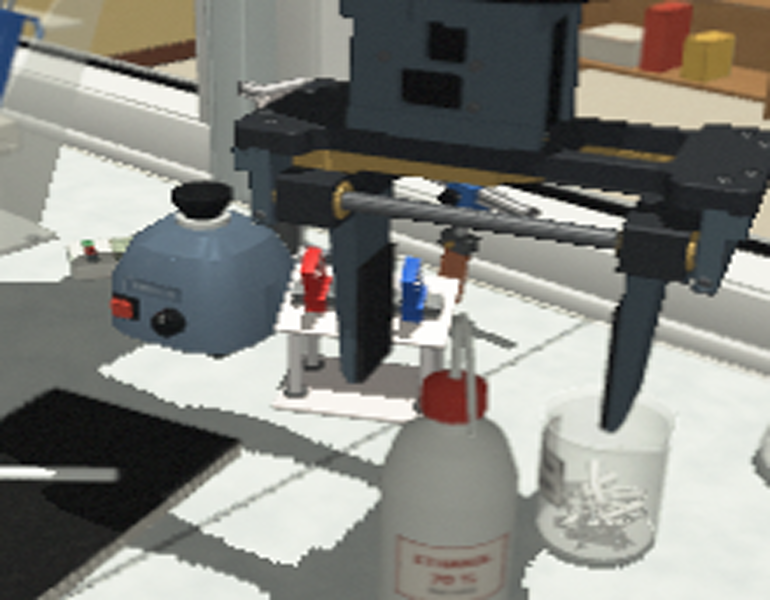

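View pics/t0z.png

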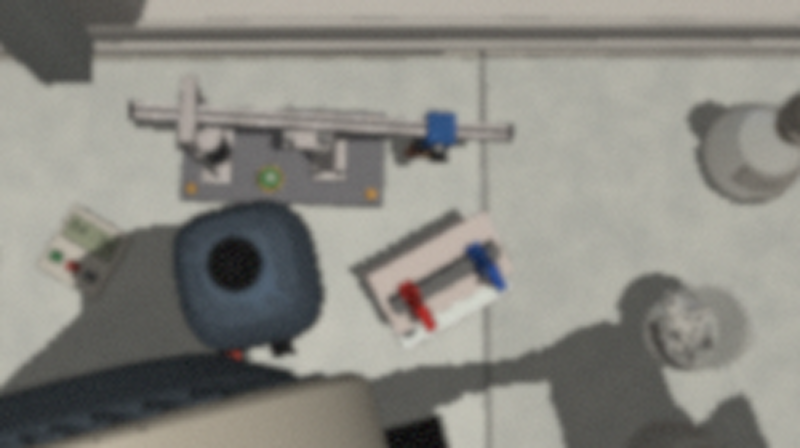

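View pics/top0.png

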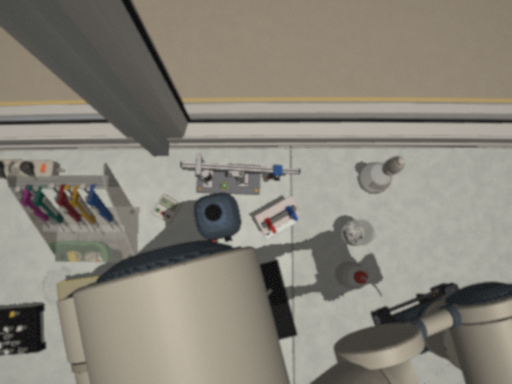

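Run:
```python
from h import *
s=snap('top')
def z(p): return (np.array(p,float)+.5)/3.2+[140,130]-.5
def p(n,uv,h): print(n,np.round(atz(s,z(uv),h),4).tolist())
p('foot FL,FR,BR',[(181,202),(382,206),(384,113)],0.01)
p('yoke top front/back',[(188,145),(188,78)],.191)
p('bar ends',[(132,112)],.175)
p('bar ends -',[(511,132)],.145)
p('clamp corners',[(427,113),(456,113),(456,140),(427,141)],.16)
p('rest top corners',[(488,212),(510,290),(400,345)],.0)
p('red',[(402,290),(430,325)],.1)
p('blue',[(472,247),(502,288)],.1)
p('mixer',[(234,264)],.1);p('beaker',[(680,325)],.05);p('bottle',[(745,155)],.1)
p('timer',[(82,245)],.02)
m=masks_of('stand','top')
for l in ['bar','clamp','marker_red','marker_blue','stand','rest']:
    for d in masks_of(l,'top')[:2]:
        c=cv2.minAreaRect(np.argwhere(d['mask'])[:,::-1].astype(np.float32)); print(l,d['score'],c)
```

```text
foot FL,FR,BR [[0.508, -0.0979, 0.01], [0.5039, -0.2781, 0.01], [0.589, -0.2802, 0.01]]
yoke top front/back [[0.5224, -0.1326, 0.191], [0.5742, -0.1314, 0.191]]
bar ends [[0.5518, -0.0861, 0.175]]
bar ends - [[0.5415, -0.3795, 0.145]]
clamp corners [[0.5535, -0.313, 0.16], [0.5534, -0.3355, 0.16], [0.532, -0.3352, 0.16], [0.5313, -0.3128, 0.16]]
rest top corners [[0.4997, -0.3735, 0.0], [0.4294, -0.3919, 0.0], [0.3808, -0.2937, 0.0]]
red [[0.4212, -0.2939, 0.1], [0.3929, -0.3163, 0.1]]
blue [[0.456, -0.351, 0.1], [0.4226, -0.3747, 0.1]]
mixer [[0.4425, -0.1576, 0.1]]
beaker [[0.395, -0.53, 0.05]]
bottle [[0.5315, -0.5773, 0.1]]
timer [[0.4681, -0.0122, 0.02]]
bar 0.86 ((240.05984497070312, 167.10693359375), (118.0110092163086, 16.95696258544922), 8.652542114257812)
clamp 0.64 ((275.7977600097656, 172.6236114501953), (10.705978393554688, 15.687969207763672), 32.00538635253906)
clamp 0.52 ((270.058837890625, 225.2647247314453), (15.60637092590332, 5.316455841064453), 59.03623962402344)
marker_red 0.38 ((270.5, 225.50001525878906), (17.441329956054688, 6.7082037925720215), 63.43495178222656)Traceback (most recent call last):
  File "<stdin>", line 17, in <module>
ValueError: it knows: bar, bar_mid, beaker, clamp, knife, marker_blue_tab, marker_red, marker_red_tab, rest, stand, timer
```

Call:
{"fn": "apply_moves", "kwargs": {
  "commands": [
    [[0,0,6,0,0,0,0],[2,1,5,0,0,0,0],[5,2.5,2,0,0,-0.1,0],[5.5,2.8,0,0,0,-0.1,0],[5.5,2.8,0,0,0,-0.1,0]]
  ],
  "force": 20
}}

```text
time_s: 2.38
eef_pos: [0.3951, -0.4954, 0.3524]
eef_rot: [3.141, -0.0, 0.045]
wrist_force: [0.3, -0.5, 0.3]
grip_width: 0.0438
```

Call:
{"fn": "apply_moves", "kwargs": {
  "commands": [
    [[5.5,2.8,0,0,0,-0.08,0],[4.5,2.4,0,0,0,0,0],[0,0,0,0,0,0,0]]
  ]
}}

```text
time_s: 2.75
eef_pos: [0.4964, -0.4422, 0.3515]
eef_rot: [-3.141, -0.0, -0.027]
wrist_force: [0.3, -1.9, 0.2]
grip_width: 0.0139
```

Run:
```python
from h import *
print(get_obs())
for n in ['scene','top','wrist']:
    s=snap(n,n+'1.png')
    for l in ['knife','stand','bar','clamp','marker_red_tab','marker_blue_tab','rest']:
        print(n,l,[(round(d['score'],2),np.round(d['rect']).tolist()) for d in search_frame(l,n)[:2]])
a=cv2.imread('pics/top1.png')[130:270,140:390]; cv2.imwrite('pics/t1z.png',cv2.resize(a,None,fx=3.2,fy=3.2,interpolation=2))
```

```text
{'time_s': 2.75, 'joint_pos': array([-8.17740899e-01,  4.71082552e-01,  1.03357282e+00,  6.55985857e-04,
        1.63723287e+00,  7.80307506e-01]), 'qd': array([-0.06298442, -0.01708443,  0.02162874, -0.02079556, -0.00359963,
       -0.04089425]), 'joint_torque': array([ 4.81731266e+00, -9.10261631e+01, -4.51069951e+01,  7.27755446e-01,
        3.87608993e-02,  1.14583489e+00]), 'eef_pos': array([ 0.49644574, -0.44216307,  0.35149698]), 'eef_rot': array([-3.14092211e+00, -2.57249552e-04, -2.72087116e-02]), 'wrist_force': array([ 0.30440118, -1.89635004,  0.17517772]), 'moment': array([ 0.03227101,  0.10055857, -0.01779756]), 'grip_width': 0.013857846579142684}
scene knife [(0.92, [223.0, 143.0, 264.0, 210.0])]
scene stand [(0.69, [225.0, 146.0, 260.0, 213.0])]
scene bar [(0.73, [216.0, 147.0, 306.0, 209.0]), (0.36, [239.0, 205.0, 243.0, 222.0])]
scene clamp [(0.72, [272.0, 174.0, 289.0, 212.0])]
scene marker_red_tab [(0.69, [239.0, 203.0, 244.0, 223.0])]
scene marker_blue_tab [(0.54, [266.0, 208.0, 277.0, 227.0])]
scene rest [(0.67, [227.0, 209.0, 280.0, 263.0])]
top knife [(0.59, [197.0, 152.0, 236.0, 192.0])]
top stand [(0.73, [194.0, 154.0, 234.0, 191.0])]
top bar [(0.93, [181.0, 164.0, 305.0, 175.0])]
top clamp []
top marker_red_tab [(0.29, [195.0, 151.0, 237.0, 191.0])]
top marker_blue_tab [(0.22, [196.0, 154.0, 236.0, 191.0])]
top rest []
wrist knife [(0.72, [0.0, 102.0, 151.0, 160.0])]
wrist stand [(0.92, [3.0, 104.0, 155.0, 158.0])]
wrist bar [(0.79, [0.0, 124.0, 203.0, 159.0])]
wrist clamp [(0.69, [142.0, 123.0, 167.0, 156.0])]
wrist marker_red_tab [(0.67, [152.0, 212.0, 162.0, 227.0])]
wrist marker_blue_tab [(0.73, [188.0, 190.0, 207.0, 211.0])]
wrist rest [(0.94, [134.0, 161.0, 226.0, 229.0])]
```

View pics/wrist1.png

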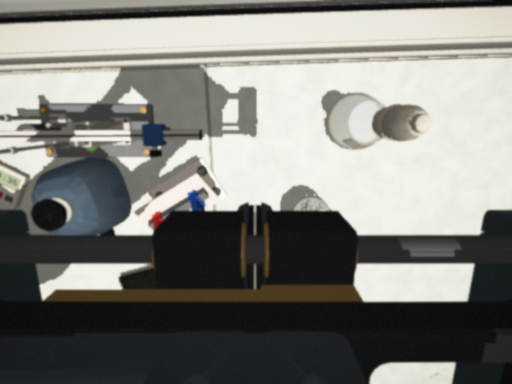

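View pics/scene1.png

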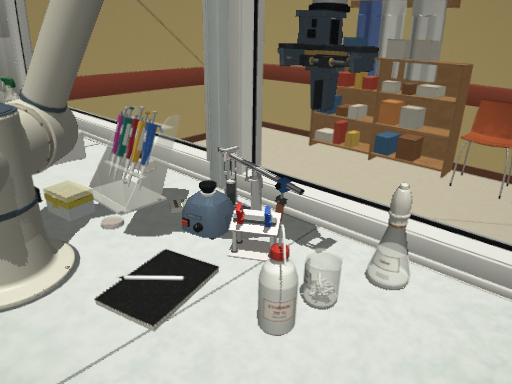

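View pics/t1z.png

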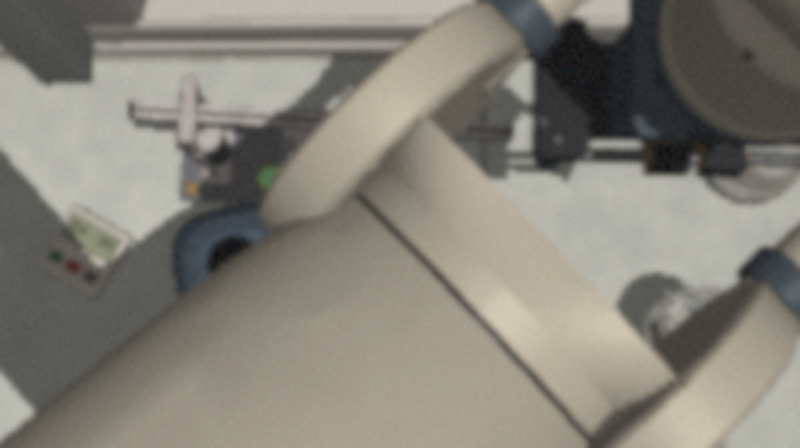

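Run:
```python
import cv2
a=cv2.imread('pics/wrist1.png')[80:240,0:240]; cv2.imwrite('pics/w1z.png',cv2.resize(a,None,fx=3.3,fy=3.3,interpolation=2))
a=cv2.imread('pics/scene1.png')[130:280,170:340]; cv2.imwrite('pics/s1z.png',cv2.resize(a,None,fx=4,fy=4,interpolation=2))
```

```text
(no output)
```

View pics/w1z.png

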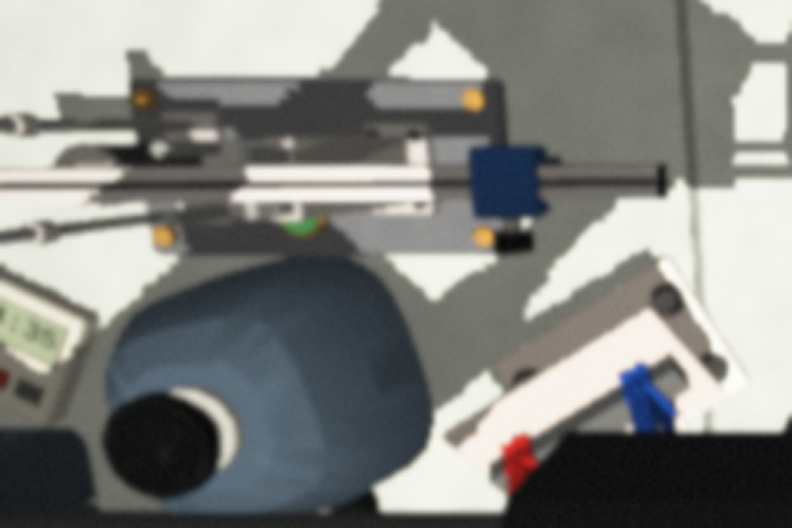

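View pics/s1z.png

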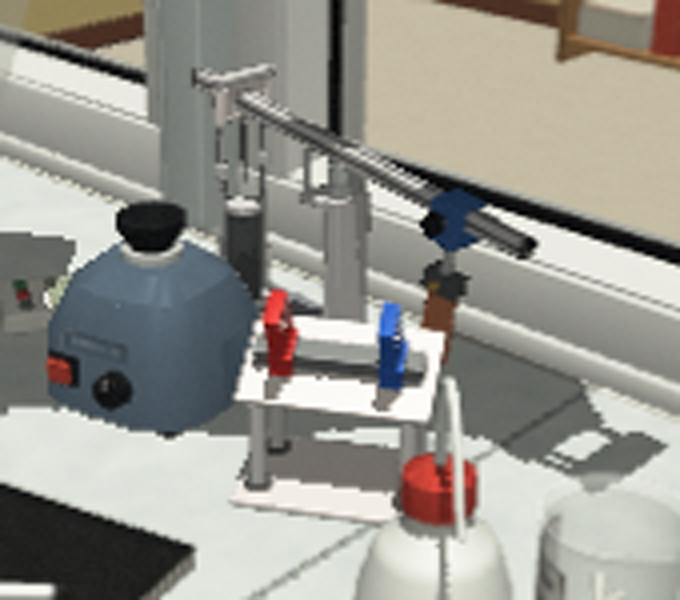

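Run:
```python
from h import *
w=snap('wrist');s=snap('scene');t=snap('top')
Z=lambda p,f,o:(np.array(p,float)+.5)/f+np.array(o)-.5
W=lambda p:Z(p,3.3,[0,80]);S=lambda p:Z(p,4,[170,130]);T=lambda p:Z(p,3.2,[140,130])
print('end WS',tri(w,[W((662,180))],s,[S((530,245))]).round(4))
print('end WT',tri(w,[W((664,180))],t,[T((511,132))]).round(4))
print('end TS',tri(t,[T((510,132))],s,[S((530,245))]).round(4))
print('clamp topcenter WT',tri(w,[W((506,181))],t,[T((441,127))]).round(4))
print('foot B L,R,',atz(w,[W((133,80)),W((502,82)),W((490,250)),W((150,250))],.01).round(4))
print('bolts',atz(w,[W((143,98)),W((474,99)),W((485,237)),W((164,236))],.012).round(4))
print('bolts top',atz(t,[T((192,188)),T((371,193))],.012).round(4))
# bar edges direction in wrist
a=atz(w,[W((0,175)),W((440,175))],.162);print(a.round(4))
for n,wz,tz,sz in [('red top',(519,445),(411,291),(278,295)),('blue top',(637,372),(480,250),(392,307))]:
    print(n,tri(w,[W(wz)],t,[T(tz)]).round(4),tri(w,[W(wz)],s,[S(sz)]).round(4),tri(t,[T(tz)],s,[S(sz)]).round(4))
```

```text
end WS [[ 5.428e-01 -3.793e-01  1.360e-01  2.000e-04]]
end WT [[ 5.429e-01 -3.803e-01  1.384e-01  1.000e-04]]
end TS [[ 0.5432 -0.3795  0.136   0.0007]]
clamp topcenter WT [[ 5.448e-01 -3.245e-01  1.480e-01  4.000e-04]]
foot B L,R, [[ 0.5937 -0.1008  0.01  ]
 [ 0.5868 -0.2818  0.01  ]
 [ 0.505  -0.2667  0.01  ]
 [ 0.5105 -0.0932  0.01  ]]
bolts [[ 0.5849 -0.1055  0.012 ]
 [ 0.5792 -0.2679  0.012 ]
 [ 0.5119 -0.2656  0.012 ]
 [ 0.5175 -0.1031  0.012 ]]
bolts top [[ 0.5204 -0.1079  0.012 ]
 [ 0.5153 -0.2684  0.012 ]]
[[ 0.553  -0.152   0.162 ]
 [ 0.548  -0.3064  0.162 ]]
red top [[ 0.4233 -0.2995  0.0873  0.0056]] [[ 0.4269 -0.2971  0.111   0.0187]] [[ 0.4168 -0.2989  0.1199  0.0051]]
blue top [[ 0.4564 -0.3561  0.0905  0.0055]] [[ 0.4595 -0.3527  0.1125  0.0138]] [[ 0.45   -0.3545  0.1192  0.0036]]
```

Call:
{"fn": "apply_moves", "kwargs": {
  "commands": [
    [[4.6,3.2,0,0,0,0,0],[0,0,-6,0,0,0,0],[0,0,-6,0,0,0,0],[0,0,-6,0,0,0,0],[0,0,-4.3,0,0,-0.005,0]]
  ]
}}

```text
time_s: 4.72
eef_pos: [0.5389, -0.4117, 0.1263]
eef_rot: [-3.14, 0.002, -0.036]
wrist_force: [-0.4, -0.8, 0.1]
grip_width: 0.0007
```

Call:
{"fn": "apply_moves", "kwargs": {
  "commands": [
    [[0,0.6,0,0,0,0,0],[0,0,0,0,0,0,0]]
  ]
}}

```text
time_s: 4.97
eef_pos: [0.5404, -0.4065, 0.1309]
eef_rot: [3.14, -0.002, -0.036]
wrist_force: [-0.1, -0.2, 0.5]
grip_width: 0.0004
```

Run:
```python
from h import *
print(get_obs()['eef_pos'])
for n in ['scene','wrist']:
    s=snap(n,n+'2.png')
a=cv2.imread('pics/wrist2.png')[60:240,100:340]; b=cv2.imread('pics/scene2.png')[130:280,170:370]
cv2.imwrite('pics/2z.png',np.vstack([cv2.resize(a,(720,300),interpolation=2)*1,cv2.resize(b,(720,300),interpolation=2)]))
cv2.imwrite('pics/2z.png',cv2.resize(b,None,fx=4,fy=4,interpolation=2))
```

```text
[ 0.54044702 -0.40651505  0.13089907]
```

View pics/wrist2.png

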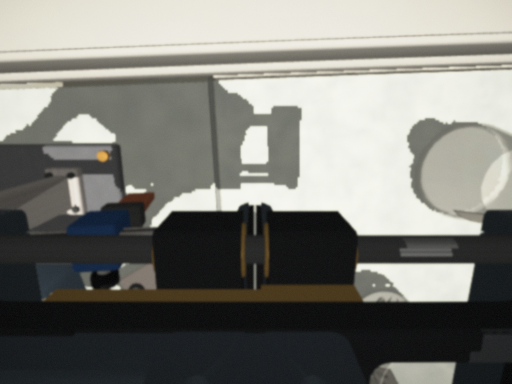

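View pics/2z.png

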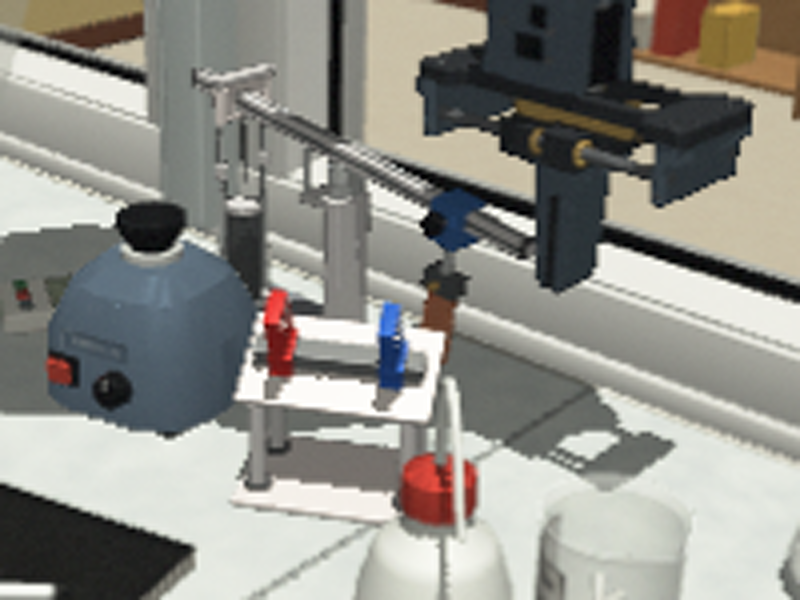

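Call:
{"fn": "apply_moves", "kwargs": {
  "commands": [
    [[0.0,1.0,0,0,0,0,0],[0,1.0,0,0,0,0,0],[0.05,1.0,0,0,0,0,0],[0.05,1.0,0,0,0,0,0],[0,0,0,0,0,0,0]]
  ]
}}

```text
time_s: 5.7
eef_pos: [0.5413, -0.3665, 0.1301]
eef_rot: [3.139, -0.002, -0.036]
wrist_force: [-0.5, -4.9, 4.3]
grip_width: 0.0005
```

```bash
cat > look.py <<'E'
from h import *
import sys
k=sys.argv[1]
o=get_obs();print(o['eef_pos'].round(4),o['wrist_force'].round(1))
s=snap('scene','scene%s.png'%k)
b=cv2.imread('pics/scene%s.png'%k)[130:280,170:370]
cv2.imwrite('pics/z%s.png'%k,cv2.resize(b,None,fx=4,fy=4,interpolation=2))
E
python3 look.py 3
```

```text
[ 0.5413 -0.3665  0.1301] [-0.5 -4.9  4.3]
```

View pics/z3.png

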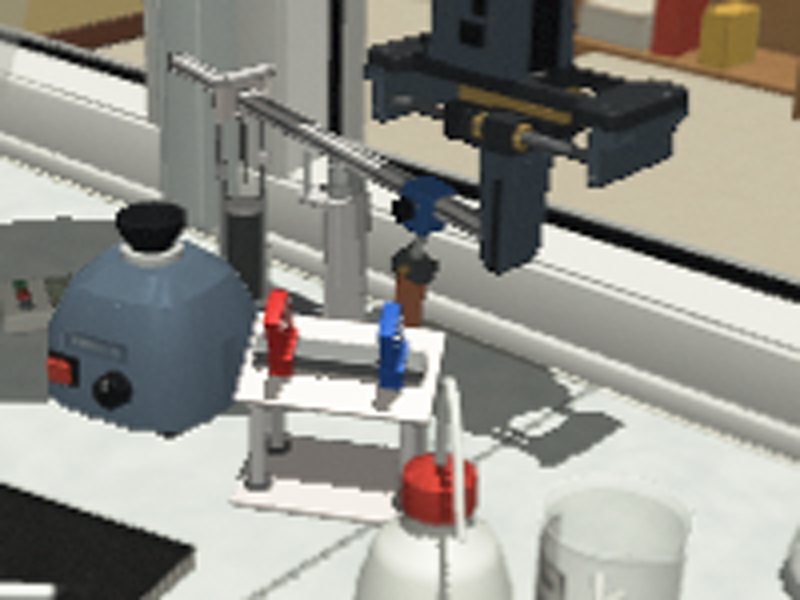

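Call:
{"fn": "apply_moves", "kwargs": {
  "commands": [
    [[0.05,1.2,0.1,0,0,0,0],[0,0,0,0,0,0,0],[0,-1,0,0,0,0,0],[0,0,0,0,0,0,0],[0,0,0,0,0,0,0]]
  ]
}}

```text
time_s: 6.38
eef_pos: [0.5409, -0.3642, 0.1297]
eef_rot: [-3.141, 0.0, -0.036]
wrist_force: [0.1, -1.0, 0.2]
grip_width: 0.0006
```

```bash
python3 look.py 4
```

```text
[ 0.5409 -0.3642  0.1297] [ 0.1 -1.   0.2]
```

View pics/z4.png

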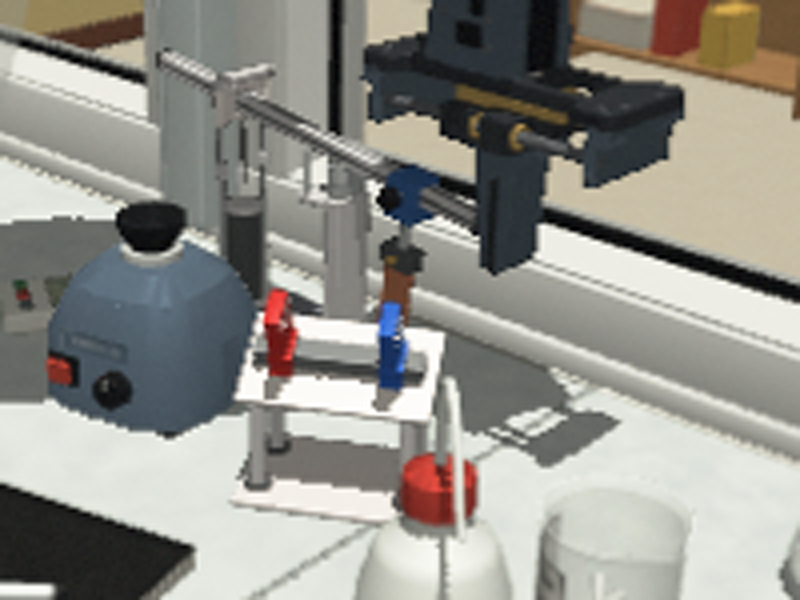

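Call:
{"fn": "apply_moves", "kwargs": {
  "commands": [
    [[0.0,1.0,0,0,0,0,0],[0,0.5,0,0,0,0,0],[0,0,0,0,0,0,0],[0,-1,0,0,0,0,0],[0,0,0,0,0,0,0]]
  ]
}}

```text
time_s: 7.05
eef_pos: [0.5411, -0.3603, 0.1298]
eef_rot: [3.141, -0.0, -0.037]
wrist_force: [0.0, -0.7, -0.5]
grip_width: 0.0006
```

```bash
python3 look.py 5
```

```text
[ 0.5411 -0.3603  0.1298] [ 0.  -0.7 -0.5]
```

View pics/z5.png

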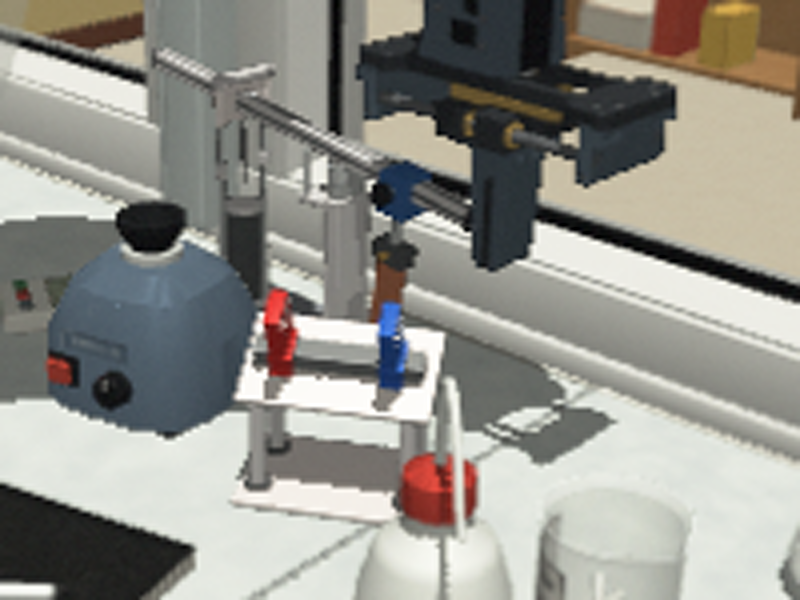

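Call:
{"fn": "apply_moves", "kwargs": {
  "commands": [
    [[0.0,1.0,0,0,0,0,0],[0,0.5,0,0,0,0,0],[0,0,0,0,0,0,0],[0,-1,0,0,0,0,0],[0,0,0,0,0,0,0]]
  ]
}}

```text
time_s: 7.72
eef_pos: [0.5411, -0.3553, 0.1299]
eef_rot: [3.141, -0.0, -0.037]
wrist_force: [0.5, -0.1, -0.3]
grip_width: 0.0005
```

```bash
python3 look.py 6
```

```text
[ 0.5411 -0.3553  0.1299] [ 0.5 -0.1 -0.3]
```

View pics/z6.png

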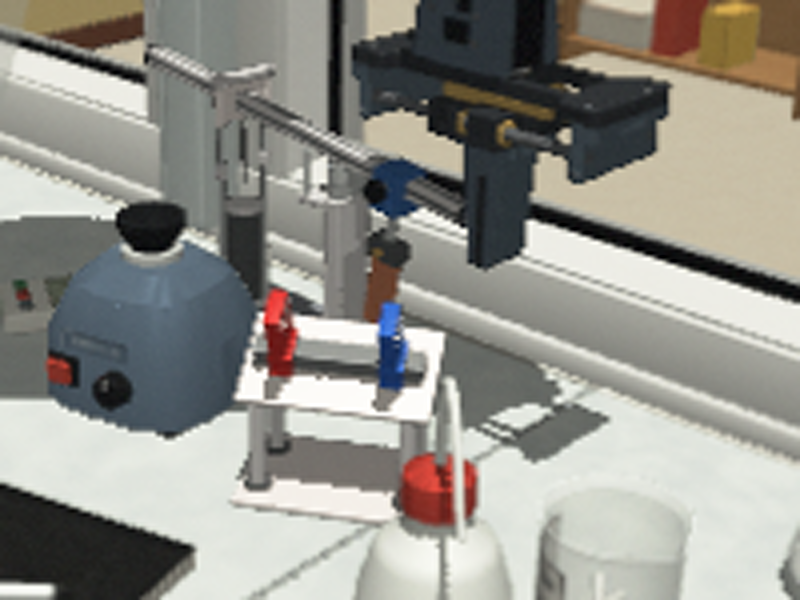

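Call:
{"fn": "apply_moves", "kwargs": {
  "commands": [
    [[0.0,1.0,0,0,0,0,0],[0,0.4,0,0,0,0,0],[0,0,0,0,0,0,0],[0,-1,0,0,0,0,0],[0,0,0,0,0,0,0]]
  ]
}}

```text
time_s: 8.4
eef_pos: [0.5411, -0.3514, 0.1299]
eef_rot: [3.141, -0.0, -0.037]
wrist_force: [0.0, 0.0, 0.3]
grip_width: 0.0004
```

```bash
python3 look.py 7
```

```text
[ 0.5411 -0.3514  0.1299] [0.  0.  0.3]
```

View pics/z7.png

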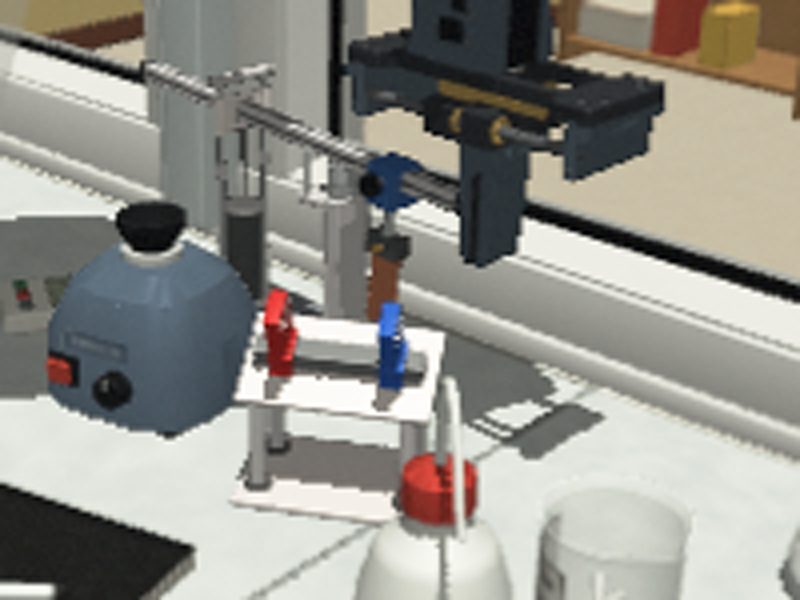

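Call:
{"fn": "apply_moves", "kwargs": {
  "commands": [
    [[0,0,0,0,0,0,0],[0,0,0,0,0,0,0],[0,0,0,0,0,0,0],[0,0,0,0,0,0,0],[0,0,0,0,0,0,0]]
  ]
}}

```text
time_s: 9.07
eef_pos: [0.5411, -0.3503, 0.1299]
eef_rot: [3.142, 0.0, -0.036]
wrist_force: [0.4, 0.5, 0.2]
grip_width: 0.0003
```

```bash
python3 look.py 8
```

```text
[ 0.5411 -0.3503  0.1299] [0.4 0.5 0.2]
```

View pics/z8.png

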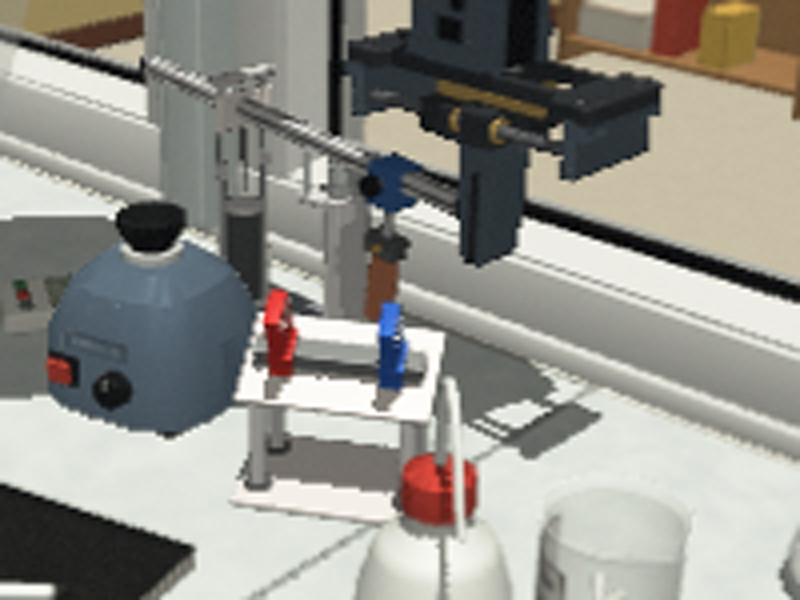

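Run:
```python
import cv2,numpy as np
for k in ['6','8']:
    a=cv2.imread('pics/scene%s.png'%k)[138:188,200:300]; cv2.imwrite('pics/zz%s.png'%k,cv2.resize(a,None,fx=8,fy=8,interpolation=2))
```

```text
(no output)
```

View pics/zz6.png

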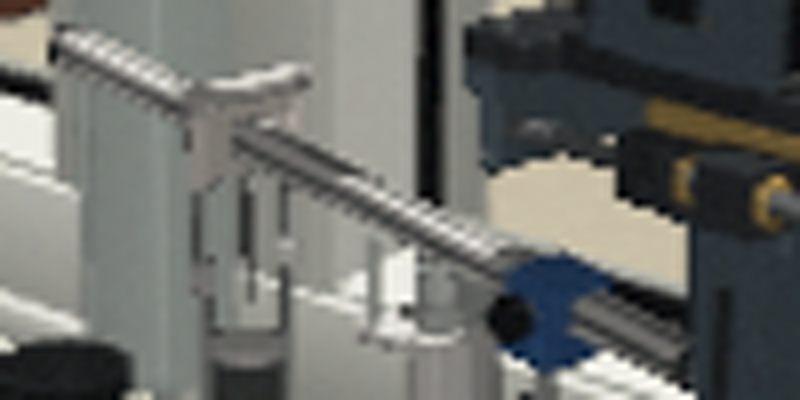

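View pics/zz8.png

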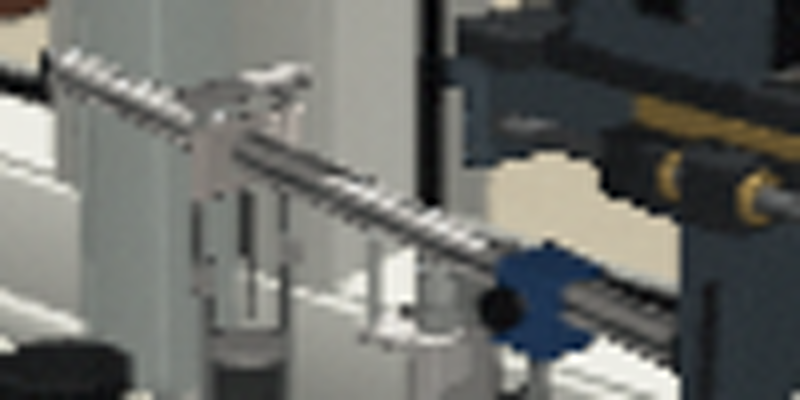

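```bash
cat > tilt.py <<'E'
from h import *
s=snap('scene')
def tilt(l,r):
    uv=[(np.array(p)+.5)/8+[200,138]-.5 for p in (l,r)]
    o,v=ray(s,uv); n=np.array([1,-.033,0]); c=.541-.033*-.2285
    P=o+v*((c-o@n)/(v@n))[:,None]   # front face plane
    d=P[0]-P[1]; return P.round(4).tolist(),np.degrees(np.arctan2(d[2],d[1])).round(2)
E
python3 - <<'E'
from tilt import *
print(tilt((60,45),(672,338)))
print(tilt((55,68),(668,325)))
E
```

```text
([[0.5472, -0.04, 0.1837], [0.5377, -0.327, 0.1511]], np.float64(6.46))
([[0.5473, -0.0368, 0.1744], [0.5378, -0.3252, 0.1548]], np.float64(3.89))
```

Call:
{"fn": "apply_moves", "kwargs": {
  "commands": [
    [[0.0,1.0,0,0,0,0,0],[0,0.36,0,0,0,0,0],[0,0,0,0,0,0,0],[0,-1.5,0,0,0,0,0],[0,0,0,0,0,0,0]]
  ]
}}

```text
time_s: 9.8
eef_pos: [0.5412, -0.3533, 0.1299]
eef_rot: [3.141, -0.001, -0.037]
wrist_force: [-0.7, -0.4, 0.1]
grip_width: 0.0006
```

Call:
{"fn": "apply_moves", "kwargs": {
  "commands": [
    [[0,-2,0,0,0,0,0],[0,0,0,0,0,0,0],[0,0,0,0,0,0,0],[0,0,0,0,0,0,0],[0,0,0,0,0,0,0]]
  ]
}}

```text
time_s: 10.42
eef_pos: [0.5411, -0.3715, 0.1299]
eef_rot: [-3.141, 0.0, -0.036]
wrist_force: [-0.6, 0.1, 0.8]
grip_width: 0.0006
```

```bash
python3 look.py 9;  python3 - <<'E'
import cv2,numpy as np
for k in ['9']:
    a=cv2.imread('pics/scene%s.png'%k)[138:188,200:300]; cv2.imwrite('pics/zz%s.png'%k,cv2.resize(a,None,fx=8,fy=8,interpolation=2))
E
```

```text
[ 0.5411 -0.3715  0.1299] [-0.6  0.1  0.8]
```

View pics/zz9.png

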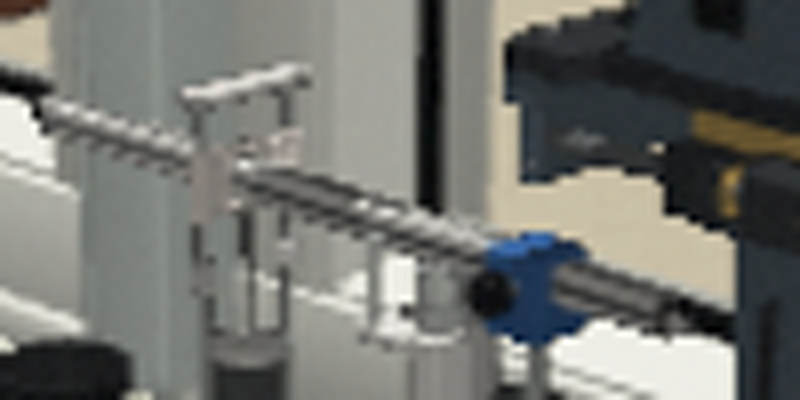

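View pics/z9.png

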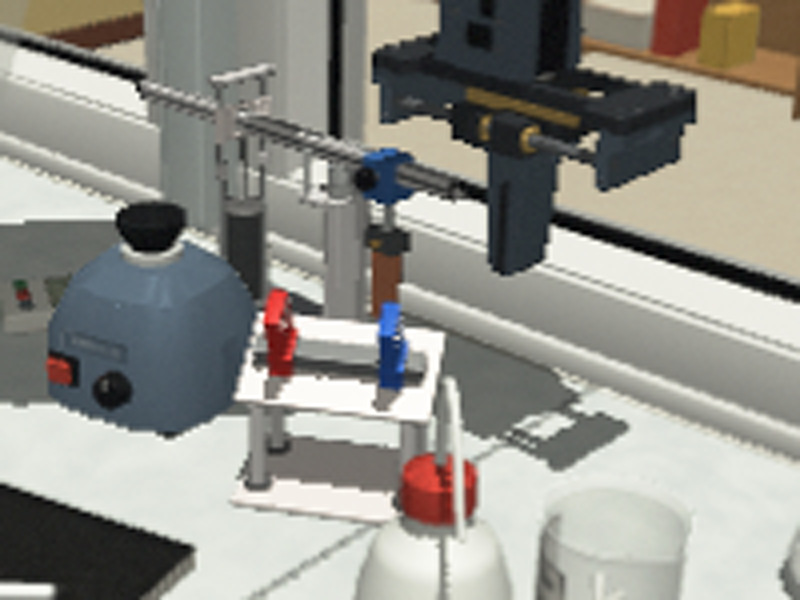

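Run:
```python
from tilt import *
print(tilt((47,110),(668,318)))
w=snap('wrist','wrist9.png'); t=snap('top','top9.png')
e=-.330
for ye in (-.326,-.329,-.332):
  for th in (-3,0,3):
    a=np.radians(th)
    f=lambda y:[.547+.033*(y+.2285)*1,y,.156+ (y+.2285)*np.tan(a)]
    q=(proj(s,[f(ye+.3),f(ye)])-[200,138]+.5)*8-.5
    print(ye,th,q.round().tolist())
a=cv2.imread('pics/top9.png')[130:270,140:390]; cv2.imwrite('pics/t9z.png',cv2.resize(a,None,fx=3.2,fy=3.2,interpolation=2))
```

```text
([[0.5475, -0.0314, 0.1575], [0.5378, -0.3251, 0.1571]], np.float64(0.09))
-0.326 -3 [[51.0, 135.0], [683.0, 301.0]]
-0.326 0 [[50.0, 108.0], [682.0, 317.0]]
-0.326 3 [[49.0, 80.0], [682.0, 333.0]]
-0.329 -3 [[56.0, 137.0], [691.0, 303.0]]
-0.329 0 [[55.0, 109.0], [690.0, 320.0]]
-0.329 3 [[55.0, 82.0], [689.0, 336.0]]
-0.332 -3 [[62.0, 138.0], [699.0, 305.0]]
-0.332 0 [[61.0, 111.0], [698.0, 322.0]]
-0.332 3 [[60.0, 84.0], [697.0, 339.0]]
```

View pics/wrist9.png

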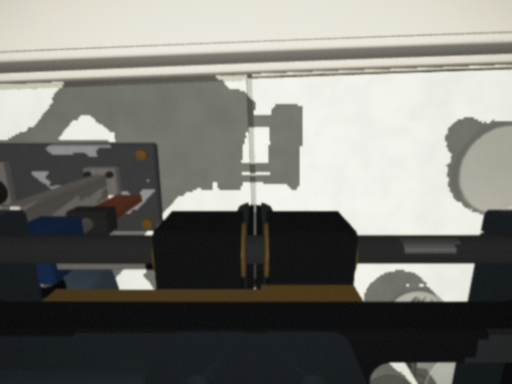

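View pics/t9z.png

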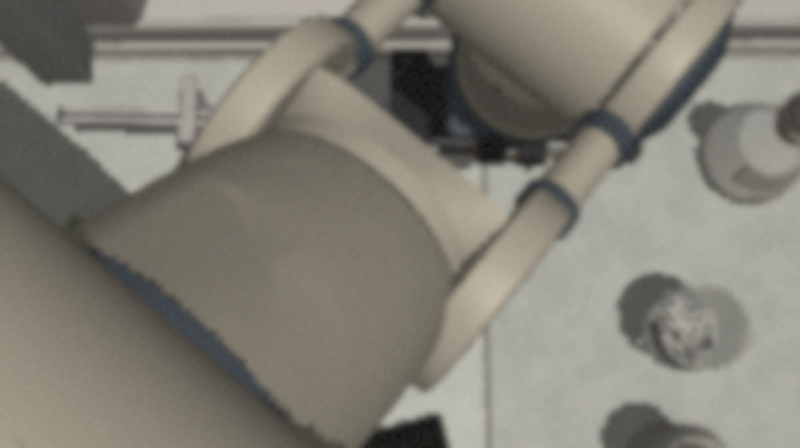

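Call:
{"fn": "apply_moves", "kwargs": {
  "commands": [
    [[0,-1,3,0,0,0,0],[0,0,6,0,0,0,0],[0,0,6,0,0,0,0],[-5,1,5,0,0,0,4.5],[-6,1,0,0,0,0,4.5]]
  ]
}}

```text
time_s: 11.25
eef_pos: [0.4379, -0.3638, 0.327]
eef_rot: [3.137, -0.005, -0.035]
wrist_force: [-1.5, -0.4, 0.3]
grip_width: 0.0176
```

Call:
{"fn": "apply_moves", "kwargs": {
  "commands": [
    [[-6,1,0,0,0,0,4.5],[-5,0,0,0,0,0,4.5],[0,0,0,0,0,0,4.5],[0,0,0,0,0,0,4.5]]
  ]
}}

```text
time_s: 11.75
eef_pos: [0.3277, -0.3532, 0.3239]
eef_rot: [3.141, -0.001, -0.037]
wrist_force: [0.3, 0.5, -0.4]
grip_width: 0.0449
```

Run:
```python
from h import *
print(get_obs()['eef_pos'],get_obs()['eef_rot'])
w=snap('wrist','wrist10.png');t=snap('top','top10.png');s=snap('scene','scene10.png')
a=w['color'][:,:,::-1][20:220,120:330]; cv2.imwrite('pics/w10z.png',cv2.resize(a,None,fx=3,fy=3,interpolation=2))
a=s['color'][:,:,::-1][138:250,200:320]; cv2.imwrite('pics/s10z.png',cv2.resize(a,None,fx=5,fy=5,interpolation=2))
for n in ['wrist','scene','top']:
  for l in ['marker_red_tab','marker_blue_tab','rest','knife','bar']:
    print(n,l,[(round(d['score'],2),np.round(d['rect']).tolist()) for d in search_frame(l,n)[:2]])
```

```text
[ 0.32769495 -0.35323733  0.32394252] [ 3.14109156e+00 -6.60030089e-04 -3.66806743e-02]
wrist marker_red_tab [(0.67, [202.0, 92.0, 225.0, 129.0])]
wrist marker_blue_tab [(0.74, [244.0, 62.0, 270.0, 95.0])]
wrist rest [(0.72, [179.0, 40.0, 279.0, 134.0])]
wrist knife [(0.95, [38.0, 0.0, 199.0, 47.0])]
wrist bar []
scene marker_red_tab [(0.62, [242.0, 204.0, 245.0, 221.0])]
scene marker_blue_tab [(0.43, [264.0, 208.0, 275.0, 224.0]), (0.23, [203.0, 148.0, 288.0, 210.0])]
scene rest [(0.8, [228.0, 212.0, 283.0, 264.0]), (0.48, [200.0, 149.0, 287.0, 206.0])]
scene knife [(0.86, [224.0, 145.0, 264.0, 209.0])]
scene bar [(0.78, [203.0, 152.0, 286.0, 207.0])]
top marker_red_tab []
top marker_blue_tab []
top rest [(0.75, [253.0, 196.0, 288.0, 227.0]), (0.26, [195.0, 152.0, 258.0, 195.0])]
top knife [(0.82, [198.0, 150.0, 260.0, 194.0])]
top bar [(0.21, [249.0, 163.0, 261.0, 178.0])]
```

View pics/wrist10.png

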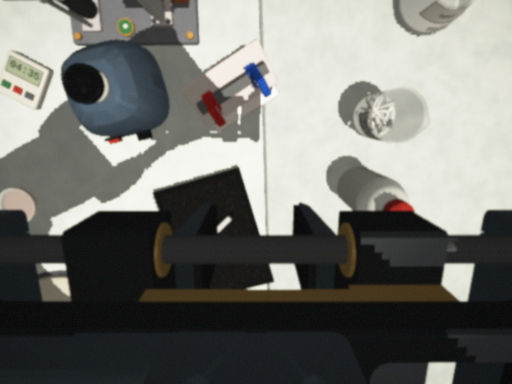

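View pics/w10z.png

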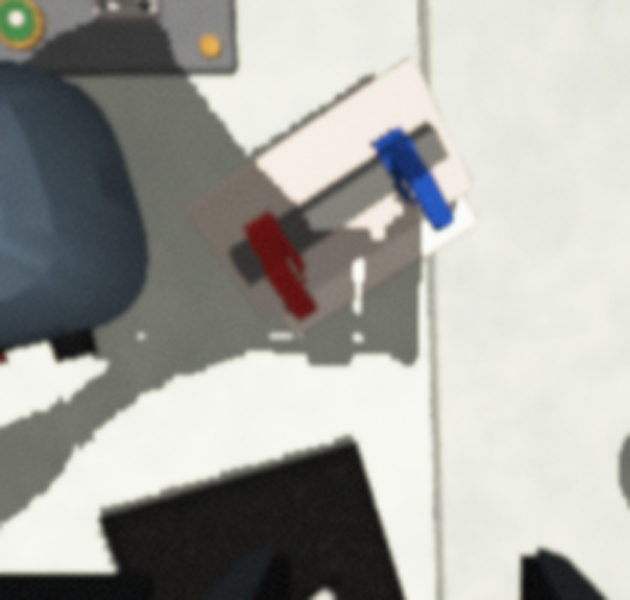

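View pics/s10z.png

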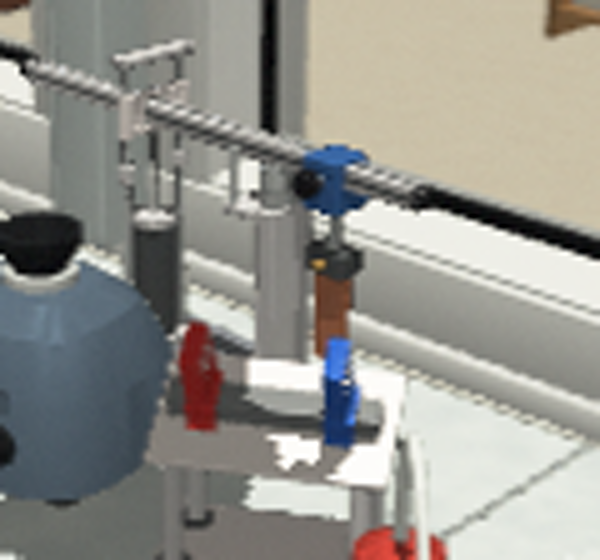

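```bash
cat > fit.py <<'E'
from h import *
from scipy.optimize import minimize
def box(x,y,z): return np.array([[a,b,c] for a in x for b in y for c in z])/1000.
B=[box((-12,12),(-5,5),(-20,16)),box((-11,11),(-7,7),(-24,-20)),box((-11,-8),(-7,7),(-35,-24)),box((8,11),(-7,7),(-35,-24))]
F=6
def masks(s,rr,rb):
    c=s['color'].astype(float);r,g,b=c[...,0],c[...,1],c[...,2]
    out=[]
    for col,rect in ((r/(np.maximum(g,b)+8),rr),(b/(r+8)*1.0,rb)):
        x0,y0,x1,y1=[int(v) for v in rect]; x0-=8;y0-=8;x1+=8;y1+=12
        m=cv2.resize(np.clip(col[y0:y1,x0:x1],0,4),None,fx=F,fy=F,interpolation=cv2.INTER_LINEAR)>1.55
        n,lab,st,_=cv2.connectedComponentsWithStats(m.astype(np.uint8))
        m=lab==(1+np.argmax(st[1:,4])) if n>1 else m
        out.append((m,(x0,y0)))
    return out
def pose(p,sgn,tilt=np.radians(30)):
    x,y,z,psi=p; Rr=R.from_euler('z',psi)*R.from_euler('y',-tilt)
    c=np.array([x,y,z])+R.from_euler('z',psi).apply([0,sgn*.032,0]); return c,Rr
def render(s,p,sgn,shape,off):
    im=np.zeros(shape,np.uint8); c,Rr=pose(p,sgn)
    for b in B:
        q=(proj(s,c+Rr.apply(b))-off+.5)*F-.5
        h=cv2.convexHull(np.round(q*16).astype(np.int32)); cv2.fillConvexPoly(im,h,1,shift=4)
    return im>0
E
python3 - <<'E'
from fit import *
w=snap('wrist');s=snap('scene')
V=[(w,masks(w,(202,92,225,129),(244,62,270,95))),(s,masks(s,(234,200,246,225),(264,204,275,228)))]
def cost(p):
    t=0
    for c,ms in V:
        for (m,off),sg in zip(ms,(1,-1)):
            r=render(c,p,sg,m.shape,off); t+=1-(r&m).sum()/max(1,(r|m).sum())
    return t
best=None
for z in (.10,.115,.13):
    p=[.43,-.325,z,.5]
    r=minimize(cost,p,method='Nelder-Mead',options=dict(initial_simplex=np.array([p]+[np.array(p)+d for d in np.diag([.01,.01,.015,.15])]),xatol=1e-5,fatol=1e-4,maxiter=600))
    print(r.x.round(4),r.fun)
    if best is None or r.fun<best.fun: best=r
np.save('rest.npy',best.x)
for sg in (1,-1):
    print(pose(best.x,sg)[0].round(4))
ims=[]
for c,ms in V:
    for (m,off),sg in zip(ms,(1,-1)):
        r=render(c,best.x,sg,m.shape,off); im=np.dstack([m*255,r*0,r*255]).astype(np.uint8); ims.append(cv2.resize(im,(190,300)))
        print(1-(r&m).sum()/(r|m).sum())
cv2.imwrite('pics/fit.png',np.hstack(ims))
E
```

```text
[ 0.4202 -0.3356  0.1078  0.5186] 0.6761091578918212
[ 0.4202 -0.3356  0.1076  0.5174] 0.6795015295411992
[ 0.42   -0.3356  0.1078  0.5236] 0.6799922276075514
[ 0.4043 -0.3078  0.1078]
[ 0.436  -0.3634  0.1078]
0.11733423089868733
0.19299874030365316
0.17425044091710762
0.19152574577237313
```

View pics/fit.png

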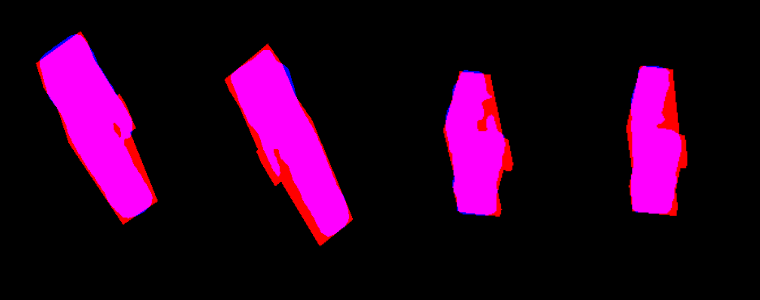

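Call:
{"fn": "apply_moves", "kwargs": {
  "commands": [
    [[2,1.4,-2,0,0,0.18,4.0],[1.2,1.3,-2,0,0,0.18,4.0],[1,0,-2,0,0,0.18,4.0],[0,0,-1.4,0.087,-0.152,0.016,4.0],[0,0,0,0.087,-0.152,0,4.0]]
  ]
}}

```text
time_s: 13.38
eef_pos: [0.3701, -0.3255, 0.2495]
eef_rot: [-3.141, -0.356, 0.522]
wrist_force: [-0.6, 0.3, -0.9]
grip_width: 0.0404
```

Call:
{"fn": "apply_moves", "kwargs": {
  "commands": [
    [[0,0,-1,0.086,-0.15,0,4.0],[0,0,-3,0,0,0,4.0],[0,0,-3.8,0,0,0,4.0],[0,0,0,0,0,0,4.0],[0,0,0,0,0,0,4.0]]
  ]
}}

```text
time_s: 14.0
eef_pos: [0.3697, -0.3264, 0.1727]
eef_rot: [-3.141, -0.523, 0.52]
wrist_force: [0.2, 0.1, 0.1]
grip_width: 0.0401
```

```bash
cat > g.py <<'E'
from h import *
import sys
o=get_obs();Rt=R.from_euler('xyz',o['eef_rot'])
print(o['eef_pos'].round(4),Rt.as_matrix().round(3).tolist())
t=np.array(eval(sys.argv[1]));d=t-o['eef_pos'];print('to target cm',(d*100).round(2))
psi=.5186
mz=np.array([-.5*np.cos(psi),-.5*np.sin(psi),.866]);ty=np.array([np.sin(psi),-np.cos(psi),0]);tz=-mz
Rg=np.c_[np.cross(ty,tz),ty,tz]
print('rotvec left',(R.from_matrix(Rg)*Rt.inv()).as_rotvec().round(3))
E
python3 g.py '[.4073,-.3061,.1017]'
python3 - <<'E'
from h import *
w=snap('wrist','wrist11.png');s=snap('scene','scene11.png')
a=s['color'][:,:,::-1][100:260,180:340]; cv2.imwrite('pics/s11z.png',cv2.resize(a,None,fx=3.7,fy=3.7,interpolation=2))
E
```

```text
[ 0.3697 -0.3264  0.1727] [[0.752, 0.497, 0.433], [0.431, -0.867, 0.249], [0.5, -0.001, -0.866]]
to target cm [ 3.76  2.03 -7.1 ]
rotvec left [-0.    -0.001 -0.002]
```

View pics/wrist11.png

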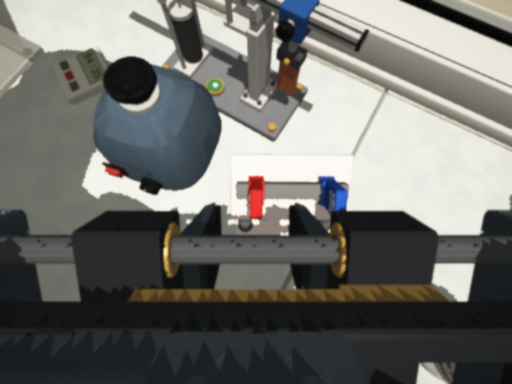

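View pics/s11z.png

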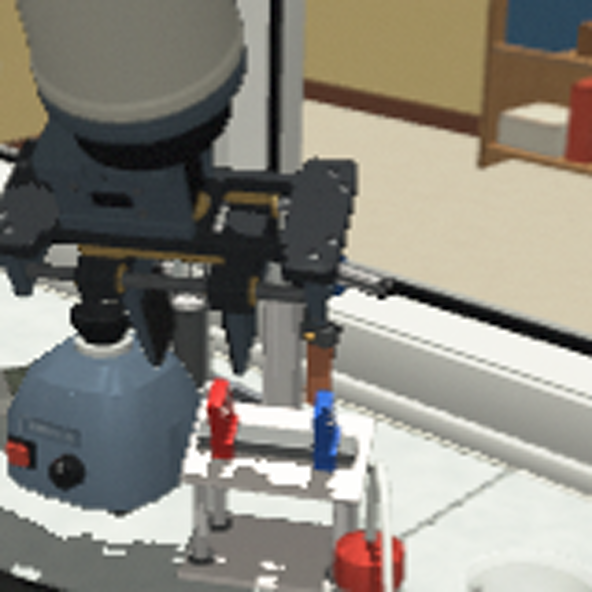

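Call:
{"fn": "apply_moves", "kwargs": {
  "commands": [
    [[1.26,0.7,-2.4,0,0,0,4.0],[1.25,0.67,-2.35,0,0,0,4.0],[1.25,0.66,-2.35,0,0,0,4.0],[0,0,0,0,0,0,4.0],[0,0,0,0,0,0,4.0]]
  ],
  "force": 15
}}

```text
time_s: 14.72
eef_pos: [0.4071, -0.3063, 0.1018]
eef_rot: [3.141, -0.523, 0.521]
wrist_force: [-0.3, 0.5, -0.2]
grip_width: 0.0398
```

```bash
python3 g.py '[.4073,-.3061,.1017]'
python3 - <<'E'
from h import *
w=snap('wrist','wrist12.png');s=snap('scene','scene12.png')
a=s['color'][:,:,::-1][100:260,180:340]; cv2.imwrite('pics/s12z.png',cv2.resize(a,None,fx=3.7,fy=3.7,interpolation=2))
E
```

```text
[ 0.4071 -0.3063  0.1018] [[0.751, 0.498, 0.434], [0.431, -0.867, 0.249], [0.5, 0.0, -0.866]]
to target cm [ 0.02  0.02 -0.01]
rotvec left [ 0.    -0.    -0.002]
```

View pics/wrist12.png

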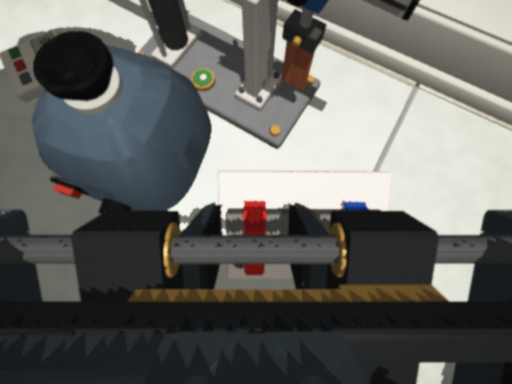

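View pics/s12z.png

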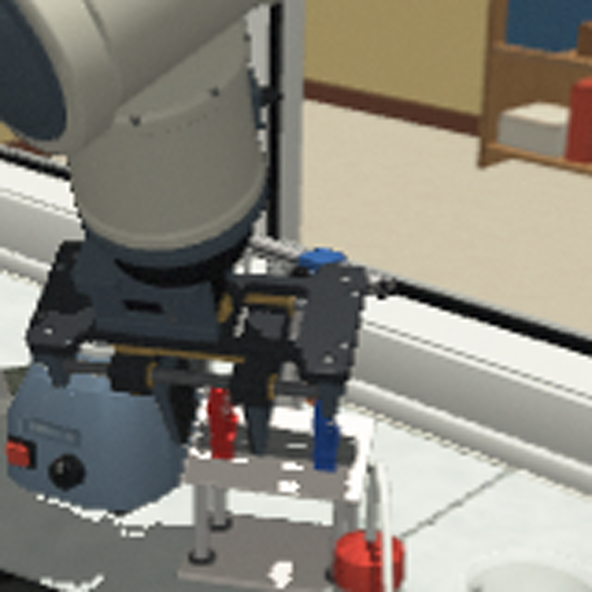

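Fingers are on both sides of the red tab (col 255, centred). Close.

Call:
{"fn": "apply_moves", "kwargs": {
  "commands": [
    [[0,0,0,0,0,0,0.4],[0,0,0,0,0,0,0.4],[0,0,0,0,0,0,0.4],[0,0,0,0,0,0,0.4]]
  ],
  "force": 20
}}

```text
time_s: 15.32
eef_pos: [0.4068, -0.3058, 0.1009]
eef_rot: [-3.14, -0.523, 0.52]
wrist_force: [-6.8, -0.6, 9.8]
grip_width: 0.0099
```

Call:
{"fn": "apply_moves", "kwargs": {
  "commands": [
    [[-0.43,-0.25,0.87,0,0,0,0.4],[-0.87,-0.5,1.73,0,0,0,0.4],[-0.87,-0.5,1.73,0,0,0,0.4],[-0.87,-0.5,1.73,0,0,0,0.4],[0,0,3,0,0,0,0.4]]
  ]
}}

```text
time_s: 15.95
eef_pos: [0.3756, -0.3234, 0.1918]
eef_rot: [-3.138, -0.523, 0.518]
wrist_force: [0.3, -0.1, -0.6]
grip_width: 0.0099
```

```bash
python3 g.py '[.4073,-.3061,.1017]'
python3 - <<'E'
from h import *
w=snap('wrist','wrist13.png');s=snap('scene','scene13.png')
a=s['color'][:,:,::-1][100:260,180:340]; cv2.imwrite('pics/s13z.png',cv2.resize(a,None,fx=3.7,fy=3.7,interpolation=2))
E
```

```text
[ 0.3756 -0.3234  0.1918] [[0.753, 0.496, 0.432], [0.429, -0.868, 0.25], [0.499, -0.003, -0.866]]
to target cm [ 3.17  1.73 -9.01]
rotvec left [-0.002 -0.002 -0.001]
```

View pics/s13z.png

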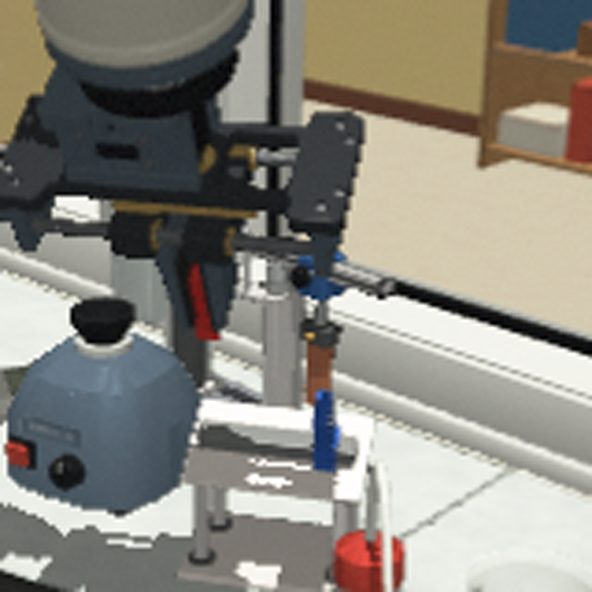

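View pics/wrist13.png

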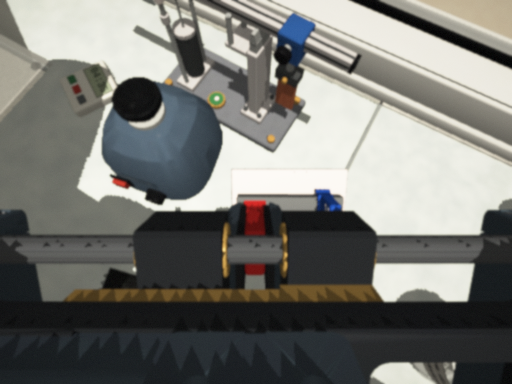

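Call:
{"fn": "apply_moves", "kwargs": {
  "commands": [
    [[0,0.5,4,-0.086,0.15,0,0.4],[0,1,4,-0.087,0.152,-0.016,0.4],[1,2,3,-0.087,0.152,-0.18,0.4],[1,2,0,0,0,-0.18,0.4],[1,2,0,0,0,-0.18,0.4]]
  ]
}}

```text
time_s: 16.68
eef_pos: [0.405, -0.2506, 0.2939]
eef_rot: [3.14, -0.073, 0.033]
wrist_force: [-0.3, 0.4, -0.1]
grip_width: 0.0096
```

Call:
{"fn": "apply_moves", "kwargs": {
  "commands": [
    [[1.5,1,0,0,0,0,0.4],[1,1,0,0,0,0,0.4],[0,0,0,0,0,0,0.4],[0,0,0,0,0,0,0.4]]
  ]
}}

```text
time_s: 17.18
eef_pos: [0.4293, -0.2319, 0.2938]
eef_rot: [3.14, -0.072, 0.038]
wrist_force: [0.6, 0.0, 0.4]
grip_width: 0.0102
```

Run:
```python
from h import *
o=get_obs();print(o['eef_pos'],o['eef_rot'],o['grip_width'])
w=snap('wrist','wrist14.png');s=snap('scene','scene14.png')
a=s['color'][:,:,::-1][100:260,180:340]; cv2.imwrite('pics/s14z.png',cv2.resize(a,None,fx=3.7,fy=3.7,interpolation=2))
a=w['color'][:,:,::-1][0:215,110:410]; cv2.imwrite('pics/w14z.png',cv2.resize(a,None,fx=2.6,fy=2.6,interpolation=2))
```

```text
[ 0.42932946 -0.23190101  0.29375576] [ 3.13975847 -0.07224832  0.03814914] 0.010229359081115616
```

View pics/s14z.png

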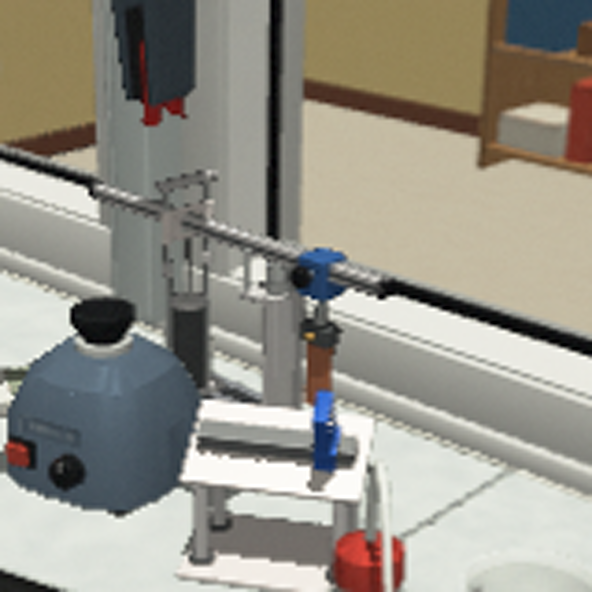

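View pics/w14z.png

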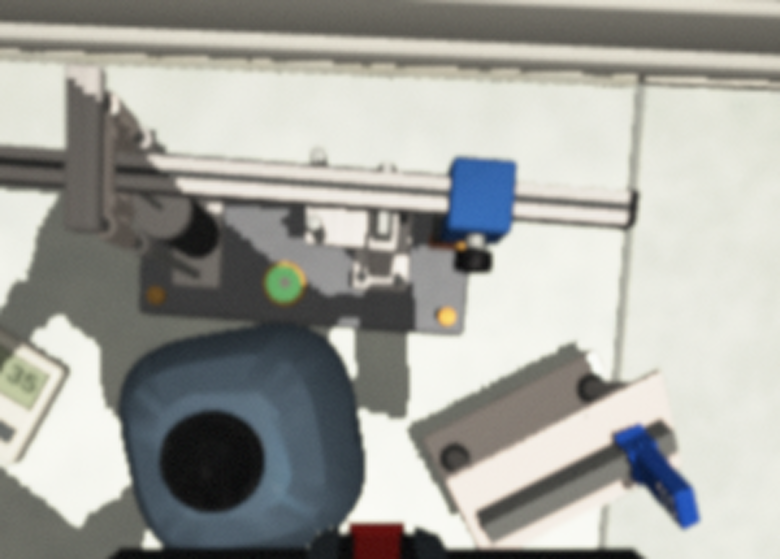

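Run:
```python
from h import *
w=snap('wrist')
Wp=lambda p:(np.array(p,float)+.5)/2.6+[110,0]-.5
print('pins',atz(w,[Wp((318,152)),Wp((314,230))],.157).round(4))
print('knife',atz(w,[Wp((388,166)),Wp((386,214))],.15).round(4))
print('bar -end top front/back corners',atz(w,[Wp((634,228)),Wp((634,192))],.162).round(4))
print('bar top edges mid',atz(w,[Wp((386,175)),Wp((386,212)),Wp((200,157)),Wp((200,197))],.162).round(4))
print('yoke',atz(w,[Wp((88,70)),Wp((88,230))],.185).round(4))
print('foot front R corner, bolts',atz(w,[Wp((463,333)),Wp((141,312))],.01).round(4),atz(w,[Wp((447,317)),Wp((155,295))],.012).round(4))
a=w['color'][:,:,::-1][45:100,210:290]; cv2.imwrite('pics/w14k.png',cv2.resize(a,None,fx=9,fy=9,interpolation=2))
t=snap('top','top14.png')
a=t['color'][:,:,::-1][140:200,170:310]; cv2.imwrite('pics/t14k.png',cv2.resize(a,None,fx=5.5,fy=5.5,interpolation=2))
```

```text
pins [[ 0.5606 -0.2063  0.157 ]
 [ 0.5331 -0.2056  0.157 ]]
knife [[ 0.5585 -0.2323  0.15  ]
 [ 0.5411 -0.2322  0.15  ]]
bar -end top front/back corners [[ 0.5375 -0.3232  0.162 ]
 [ 0.5501 -0.3221  0.162 ]]
bar top edges mid [[ 0.5524 -0.2316  0.162 ]
 [ 0.5396 -0.2321  0.162 ]
 [ 0.5561 -0.1641  0.162 ]
 [ 0.5422 -0.1642  0.162 ]]
yoke [[ 0.5762 -0.1324  0.185 ]
 [ 0.5256 -0.1314  0.185 ]]
foot front R corner, bolts [[ 0.5047 -0.2791  0.01  ]
 [ 0.5095 -0.0976  0.01  ]] [[ 0.513  -0.2695  0.012 ]
 [ 0.5189 -0.1061  0.012 ]]
```

View pics/w14k.png

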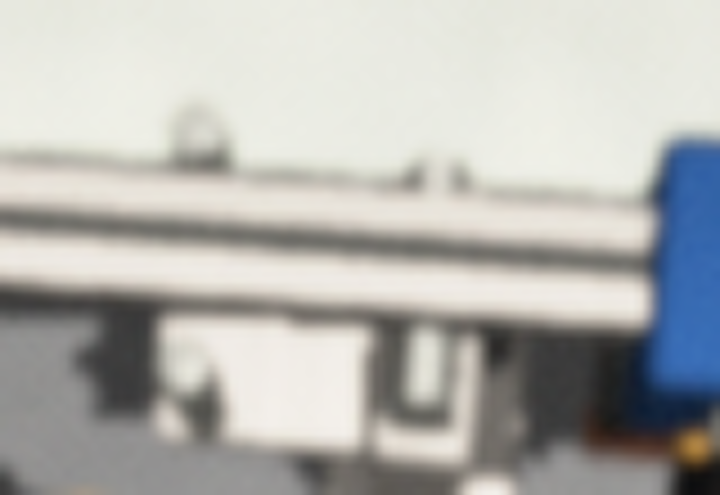

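View pics/t14k.png

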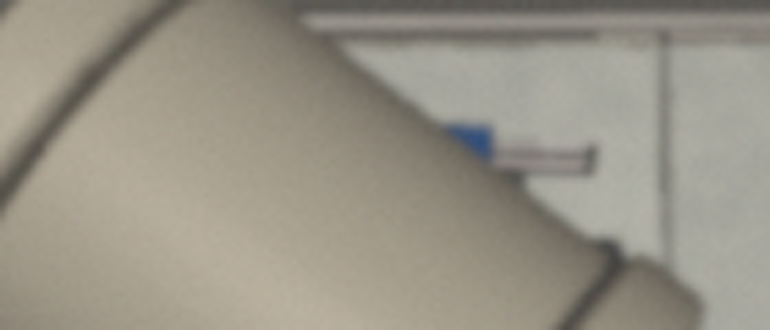

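Call:
{"fn": "apply_moves", "kwargs": {
  "commands": [
    [[3,0,0,0,0.072,-0.072,0.4],[3,0,0,0,0,0,0.4],[3,0,-1.5,0,0,0,0.4],[2.6,0,-1.5,0,0,0,0.4],[0,0,0,0,0,0,0.4]]
  ]
}}

```text
time_s: 18.0
eef_pos: [0.5462, -0.2315, 0.2624]
eef_rot: [3.141, 0.001, -0.033]
wrist_force: [-0.3, 0.4, -0.3]
grip_width: 0.0096
```

Run:
```python
from h import *
o=get_obs();print(o['eef_pos'],o['eef_rot'],o['grip_width'])
s=snap('scene','scene15.png');w=snap('wrist','wrist15.png')
a=s['color'][:,:,::-1][90:190,200:300]; cv2.imwrite('pics/s15z.png',cv2.resize(a,None,fx=6,fy=6,interpolation=2))
```

```text
[ 0.5462092  -0.2315056   0.26241482] [ 3.14086815e+00  1.07941059e-03 -3.34407400e-02] 0.009646249008214083
```

View pics/s15z.png

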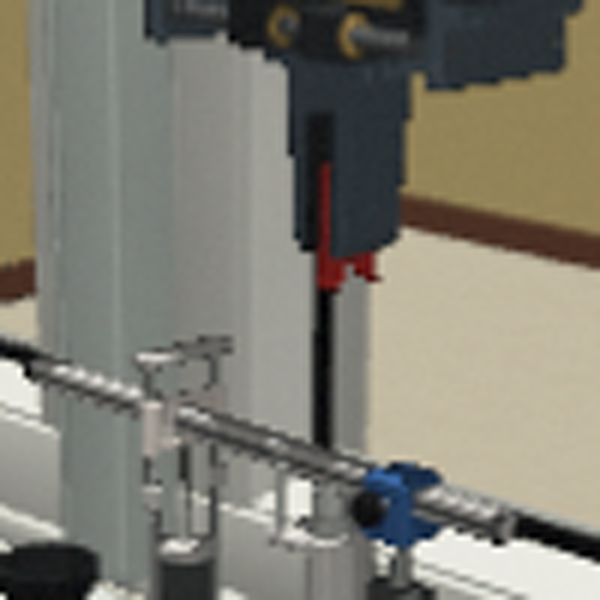

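View pics/wrist15.png

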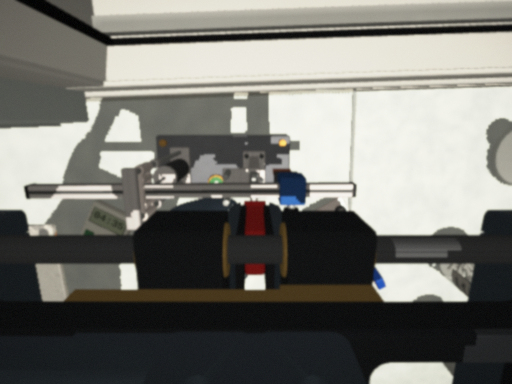

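```bash
cat > ov.py <<'E'
from fit import *
import sys
k=sys.argv[1]
o=get_obs(); s=snap('scene')
c=o['eef_pos']+[0,0,.007]; Rr=R.from_euler('z',o['eef_rot'][2])
x0,y0,f=245,95,10
im=cv2.resize(s['color'][:,:,::-1][y0:y0+55,x0:x0+40],None,fx=f,fy=f,interpolation=2).copy()
for b in B:
    q=(proj(s,c+Rr.apply(b))-[x0,y0]+.5)*f-.5
    cv2.polylines(im,[cv2.convexHull(np.round(q).astype(np.int32))],True,(0,255,0),1)
cv2.imwrite('pics/ov%s.png'%k,im)
E
python3 ov.py 15
```

```text
(no output)
```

View pics/ov15.png

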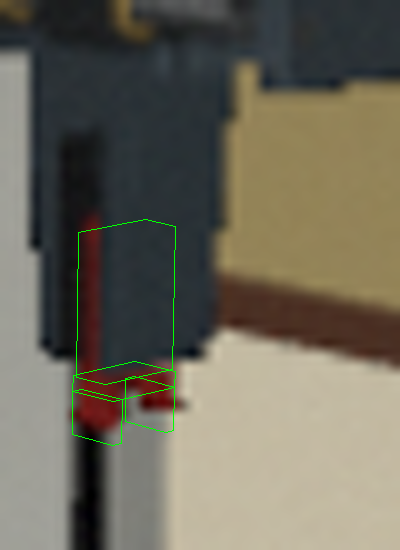

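```bash
cat > hand.py <<'E'
from fit import *
import sys
o=get_obs(); s=snap('scene'); k=sys.argv[1]
x0,y0,f=245,int(sys.argv[2]),6
im=cv2.resize(s['color'][y0:y0+60,x0:x0+40],None,fx=f,fy=f,interpolation=1).astype(float)
r,g,b=im[...,0],im[...,1],im[...,2]
red=r/(np.maximum(g,b)+8)>1.45
n,lab,st,_=cv2.connectedComponentsWithStats(red.astype(np.uint8)); red=lab==1+np.argmax(st[1:,4])
tipz=o['eef_pos']-[0,0,.008]
ry=(proj(s,[tipz])[0]-[x0,y0])*f
# finger occlusion: dont-care = dark/blueish non-red above tip row +12
dc=(~red)&(im.sum(2)<260)
dc[int(ry[1])+int(1.5*f):]=False
print('red px',red.sum())
def ren(p):
    c=o['eef_pos']+np.array([0,0,.007]); Ry=R.from_euler('z',o['eef_rot'][2])
    m=np.zeros(red.shape,np.uint8)
    c=c+Ry.apply([p[0],0,p[1]]); Rr=Ry*R.from_euler('y',p[2])
    for bx in B:
        q=(proj(s,c+Rr.apply(bx))-[x0,y0]+.5)*f-.5
        cv2.fillConvexPoly(m,cv2.convexHull(np.round(q*16).astype(np.int32)),1,shift=4)
    return m>0
def cost(p):
    m=ren(p); return (red&~m).sum()+(m&~red&~dc).sum()
for t in (-.15,0,.15):
    p=[0,.002,t]
    R_=minimize(cost,p,method='Nelder-Mead',options=dict(initial_simplex=np.array([p]+[np.array(p)+d for d in np.diag([.003,.003,.1])]),maxiter=300))
    print(R_.x.round(4),R_.fun)
m=ren(R_.x); cv2.imwrite('pics/hand%s.png'%k,cv2.resize(np.dstack([dc*255,m*255,red*255]).astype(np.uint8),None,fx=2,fy=2))
E
python3 hand.py 15 95
```

```text
red px 2430
[-0.0032  0.0045 -0.0928] 559.0
[-0.      0.0048 -0.0162] 598.0
[-0.0038  0.0045 -0.1225] 560.0
```

View pics/hand15.png

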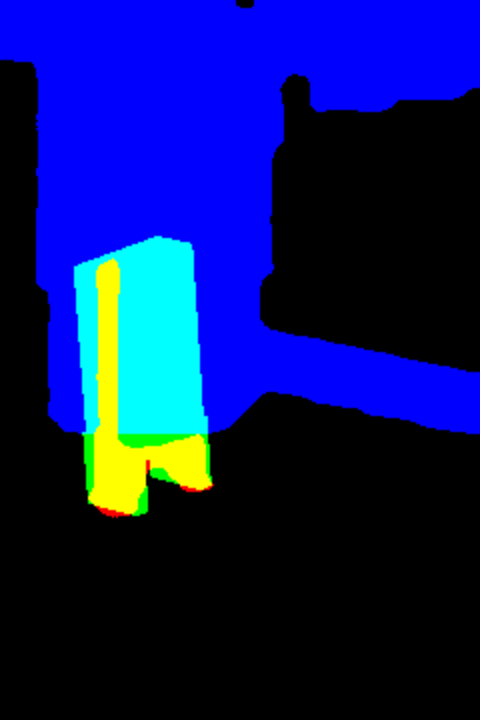

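Call:
{"fn": "apply_moves", "kwargs": {
  "commands": [
    [[0,0,-2.5,0,0,0,0.4],[0,0,-2.5,0,0,0,0.4],[0,0,-1.2,0,0,0,0.4],[0,0,0,0,0,0,0.4],[0,0,0,0,0,0,0.4]]
  ]
}}

```text
time_s: 18.82
eef_pos: [0.5461, -0.2319, 0.203]
eef_rot: [3.139, -0.002, -0.034]
wrist_force: [-0.8, -0.7, 0.3]
grip_width: 0.0099
```

```bash
python3 hand.py 16 120
python3 - <<'E'
from h import *
o=get_obs();print(o['eef_pos'],o['eef_rot'],o['wrist_force'])
s=snap('scene','scene16.png');w=snap('wrist','wrist16.png')
a=s['color'][:,:,::-1][120:190,215:295]; cv2.imwrite('pics/s16z.png',cv2.resize(a,None,fx=8,fy=8,interpolation=2))
E
```

```text
red px 2205
[-0.0032  0.0048 -0.11  ] 522.0
[-0.0002  0.006  -0.0196] 536.0
[ 0.      0.0061 -0.0119] 533.0
[ 0.54612089 -0.23189064  0.20300018] [ 3.13914480e+00 -2.16602653e-03 -3.40644342e-02] [ 0.37964991  0.74747133 -0.33517198]
```

View pics/s16z.png

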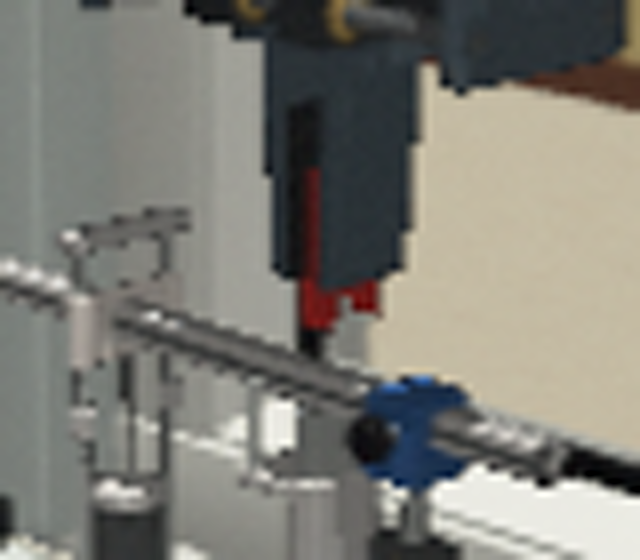

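View pics/hand16.png

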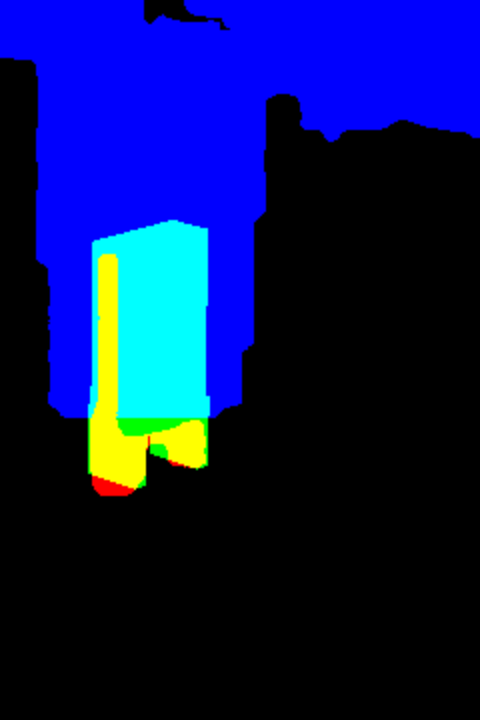

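View pics/wrist16.png

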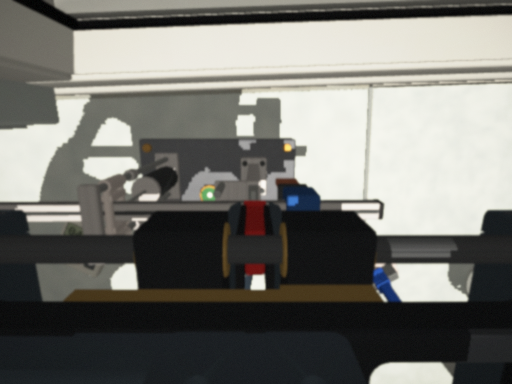

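Call:
{"fn": "apply_moves", "kwargs": {
  "commands": [
    [[0,0,-0.8,0,0.05,0,0.4],[0,0,-0.8,0,0,0,0.4],[0,0,-0.6,0,0,0,0.4],[0,0,0,0,0,0,0.4]]
  ]
}}

```text
time_s: 19.48
eef_pos: [0.5453, -0.2315, 0.1795]
eef_rot: [3.139, 0.05, -0.034]
wrist_force: [0.5, 0.1, -0.1]
grip_width: 0.0098
```

```bash
cat > l.py <<'E'
from h import *
import sys
k=sys.argv[1]
o=get_obs();print(o['eef_pos'],o['eef_rot'],o['wrist_force'],o['grip_width'])
s=snap('scene','scene%s.png'%k)
a=s['color'][:,:,::-1][120:190,200:295]; cv2.imwrite('pics/s%sz.png'%k,cv2.resize(a,None,fx=8,fy=8,interpolation=2))
E
python3 l.py 17
```

```text
[ 0.54530299 -0.23148415  0.17952457] [ 3.13861098  0.04951622 -0.03414898] [ 0.51932693  0.13760286 -0.0866537 ] 0.009784174091705355
```

View pics/s17z.png

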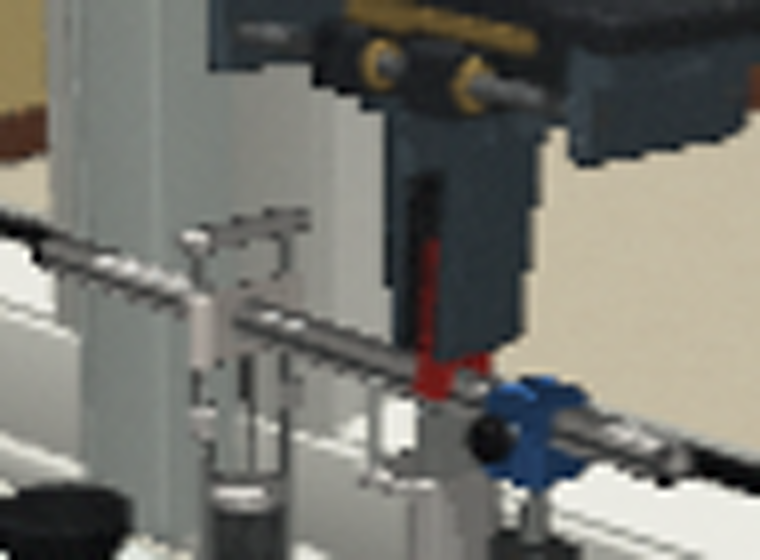

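Call:
{"fn": "apply_moves", "kwargs": {
  "commands": [
    [[0,0,-0.2,0,0,0,0.4],[0,0,0,0,0,0,0.4],[0,0,0,0,0,0,0.4]]
  ]
}}

```text
time_s: 19.9
eef_pos: [0.5457, -0.2316, 0.178]
eef_rot: [3.138, 0.049, -0.034]
wrist_force: [-0.6, 1.8, -0.8]
grip_width: 0.0103
```

Call:
{"fn": "apply_moves", "kwargs": {
  "commands": [
    [[0,0,-0.15,0,0,0,0.4],[0,0,0,0,0,0,0.4],[0,0,0,0,0,0,0.4]]
  ]
}}

```text
time_s: 20.27
eef_pos: [0.5457, -0.2316, 0.1764]
eef_rot: [3.138, 0.049, -0.034]
wrist_force: [-0.3, -0.3, -0.7]
grip_width: 0.0098
```

```bash
python3 l.py 18
```

```text
[ 0.54570631 -0.23160255  0.1763957 ] [ 3.13817922  0.04930495 -0.03405645] [-0.33517306 -0.34718588 -0.65564073] 0.009849715435377894
```

View pics/s18z.png

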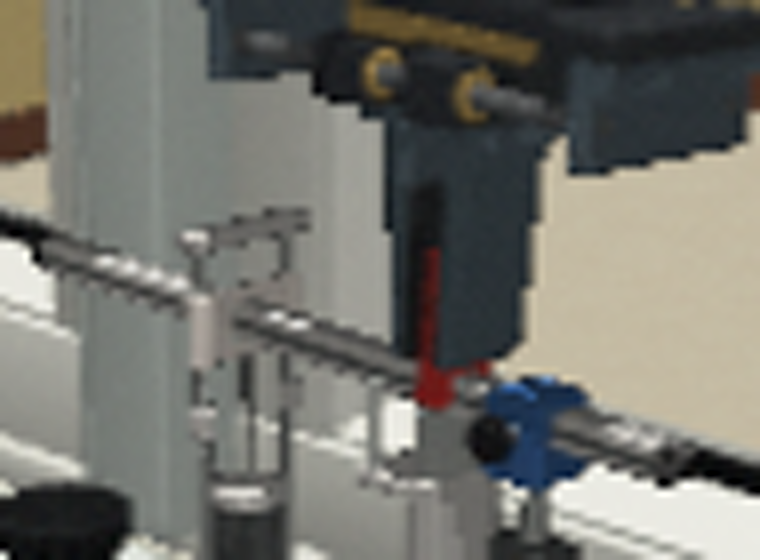

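Call:
{"fn": "apply_moves", "kwargs": {
  "commands": [
    [[0,0,-0.15,0,0,0,0.4],[0,0,0,0,0,0,0.4],[0,0,0,0,0,0,0.4]]
  ]
}}

```text
time_s: 20.7
eef_pos: [0.5457, -0.2316, 0.1749]
eef_rot: [3.138, 0.049, -0.034]
wrist_force: [0.2, 0.4, -1.2]
grip_width: 0.0101
```

Call:
{"fn": "apply_moves", "kwargs": {
  "commands": [
    [[0,0,-0.1,0,0,0,0.4],[0,0,0,0,0,0,0.4],[0,0,0,0,0,0,0.4]]
  ]
}}

```text
time_s: 21.08
eef_pos: [0.5459, -0.2317, 0.1741]
eef_rot: [3.138, 0.049, -0.034]
wrist_force: [-0.2, 0.8, 3.7]
grip_width: 0.0098
```

```bash
python3 l.py 19
```

```text
[ 0.54585855 -0.23166641  0.17410721] [ 3.13799779  0.04885189 -0.03405507] [-0.17688873  0.75913859  3.71771561] 0.009829225412729858
```

View pics/s19z.png

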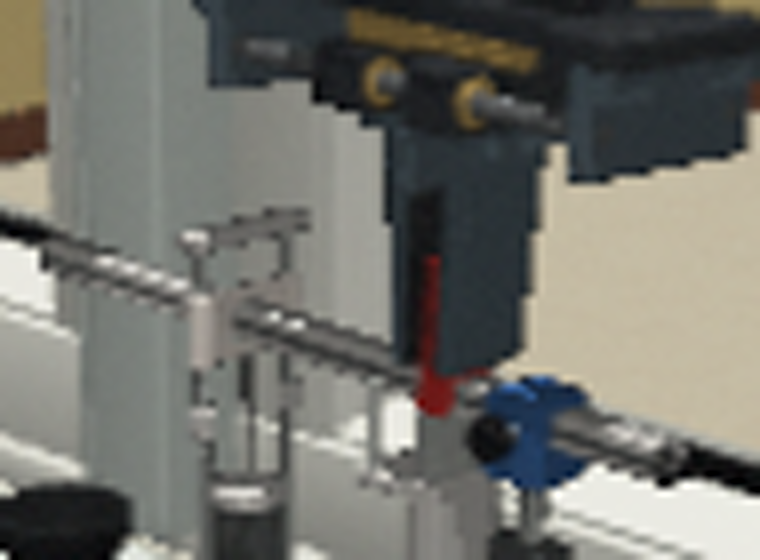

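Call:
{"fn": "apply_moves", "kwargs": {
  "commands": [
    [[0,0,0.06,0,0,0,0.4],[0,0,0,0,0,0,1.5],[0,0,0,0,0,0,1.5],[0,0,0,0,0,0,1.5]]
  ]
}}

```text
time_s: 21.62
eef_pos: [0.5456, -0.2316, 0.1744]
eef_rot: [3.138, 0.049, -0.034]
wrist_force: [0.0, 0.4, 0.1]
grip_width: 0.015
```

```bash
python3 l.py 20
```

```text
[ 0.54561972 -0.23158099  0.17441454] [ 3.13821379  0.04948917 -0.03405732] [0.02736774 0.44091957 0.09472949] 0.01499912661733486
```

View pics/s20z.png

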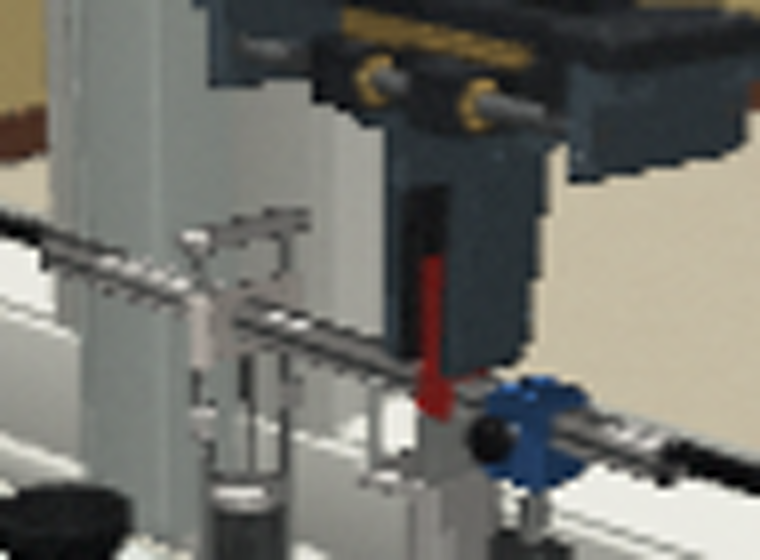

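Call:
{"fn": "apply_moves", "kwargs": {
  "commands": [
    [[0,0,0.5,0,0,0,1.5],[0,0,1,0,0,0,1.5],[0,0,2,0,0,0,2],[0,0,3,0,0,0,2.5],[0,0,4,0,0,0,2.5]]
  ]
}}

```text
time_s: 22.3
eef_pos: [0.5454, -0.2314, 0.2807]
eef_rot: [3.139, 0.05, -0.034]
wrist_force: [0.1, 0.3, -0.2]
grip_width: 0.0254
```

Call:
{"fn": "apply_moves", "kwargs": {
  "commands": [
    [[-4,0,1,0,0,0,2.5],[-5,0,0,0,-0.05,0,2.5],[-3,0,0,0,0,0,2.5],[0,0,0,0,0,0,2.5],[0,0,0,0,0,0,2.5]]
  ]
}}

```text
time_s: 22.92
eef_pos: [0.4264, -0.2319, 0.2902]
eef_rot: [3.139, -0.002, -0.034]
wrist_force: [-0.3, 0.2, -0.4]
grip_width: 0.0248
```

```bash
python3 l.py 21
python3 - <<'E'
from h import *
o=get_obs();print(o['eef_pos'],o['eef_rot'])
w=snap('wrist','wrist21.png')
a=w['color'][:,:,::-1][0:215,110:410]; cv2.imwrite('pics/w21z.png',cv2.resize(a,None,fx=2.6,fy=2.6,interpolation=2))
E
```

```text
[ 0.42637183 -0.23188722  0.29019703] [ 3.13921170e+00 -1.92475563e-03 -3.42308828e-02] [-0.26718412  0.20615337 -0.40471979] 0.024785607502154364
[ 0.42656699 -0.23181197  0.28990342] [ 3.13946874e+00 -1.53580854e-03 -3.38046171e-02]
```

View pics/s21z.png

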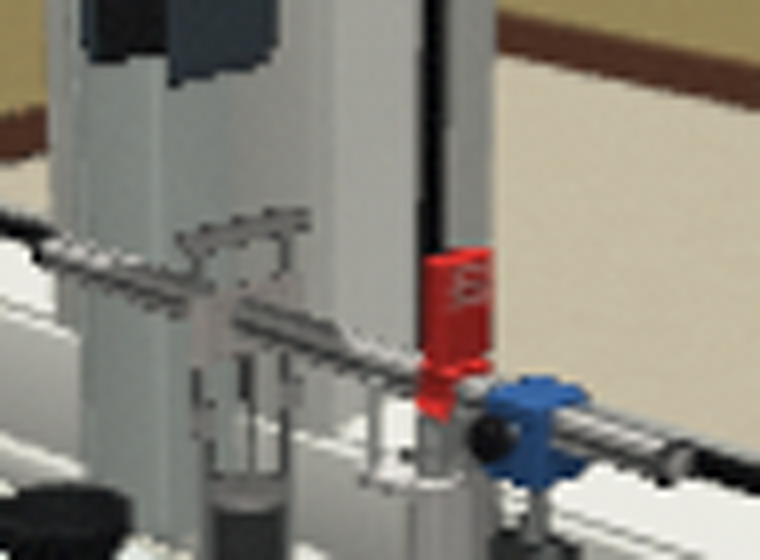

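View pics/w21z.png

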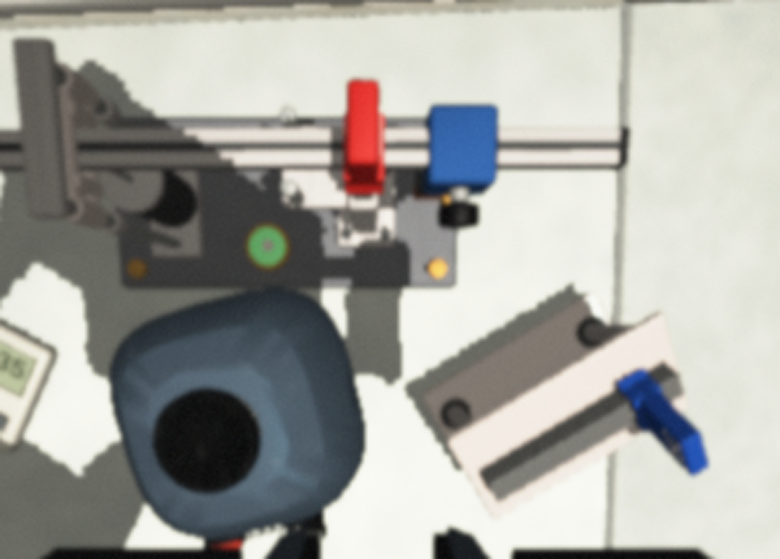

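Run:
```python
from fit import *
w=snap('wrist');s=snap('scene')
for n in ('wrist','scene'): print([ (round(d['score'],2),d['rect']) for d in search_frame('marker_red',n)[:2]])
rw=(240,28,262,78); rs=(250,148,264,176)
V=[]
for c,r in ((w,rw),(s,rs)):
    V.append((c,)+masks(c,r,r)[0])
def ren(c,p,m,off):
    im=np.zeros(m.shape,np.uint8);Rr=R.from_euler('z',p[3])*R.from_euler('y',p[4])
    for b in B:
        q=(proj(c,np.array(p[:3])+Rr.apply(b))-off+.5)*F-.5
        cv2.fillConvexPoly(im,cv2.convexHull(np.round(q*16).astype(np.int32)),1,shift=4)
    return im>0
def cost(p): 
    t=0
    for c,m,off in V:
        r=ren(c,p,m,off); t+=1-(r&m).sum()/(r|m).sum()
    return t
p=[.546,-.232,.186,-.034,0]
r=minimize(cost,p,method='Nelder-Mead',options=dict(initial_simplex=np.array([p]+[np.array(p)+d for d in np.diag([.004,.004,.004,.1,.1])]),maxiter=800))
print(r.x.round(4),r.fun)
Wp=lambda p:(np.array(p,float)+.5)/2.6+[110,0]-.5
print('pins',atz(w,[Wp((288,112)),Wp((289,185))],.157).round(4),'yoke',atz(w,[Wp((38,40)),Wp((48,215))],.185).round(4))
print('foot',atz(w,[Wp((456,287)),Wp((121,286))],.01).round(4),atz(w,[Wp((438,268)),Wp((136,268))],.012).round(4))
a=w['color'][:,:,::-1][25:95,205:305]; cv2.imwrite('pics/w21k.png',cv2.resize(a,None,fx=8,fy=8,interpolation=2))
```

```text
[(0.64, [242.5, 29.1, 258.6, 76.9])]
[(0.7, [255.3, 165.4, 271.1, 208.6]), (0.52, [252.3, 152.5, 262.8, 171.1])]
[ 0.5458 -0.2323  0.1844 -0.0152  0.0364] 0.24210477344581127
pins [[ 0.5602 -0.2061  0.157 ]
 [ 0.5364 -0.2051  0.157 ]] yoke [[ 0.5769 -0.1328  0.185 ]
 [ 0.5257 -0.1293  0.185 ]]
foot [[ 0.5031 -0.2789  0.01  ]
 [ 0.5098 -0.096   0.01  ]] [[ 0.5133 -0.269   0.012 ]
 [ 0.5188 -0.1057  0.012 ]]
```

View pics/w21k.png

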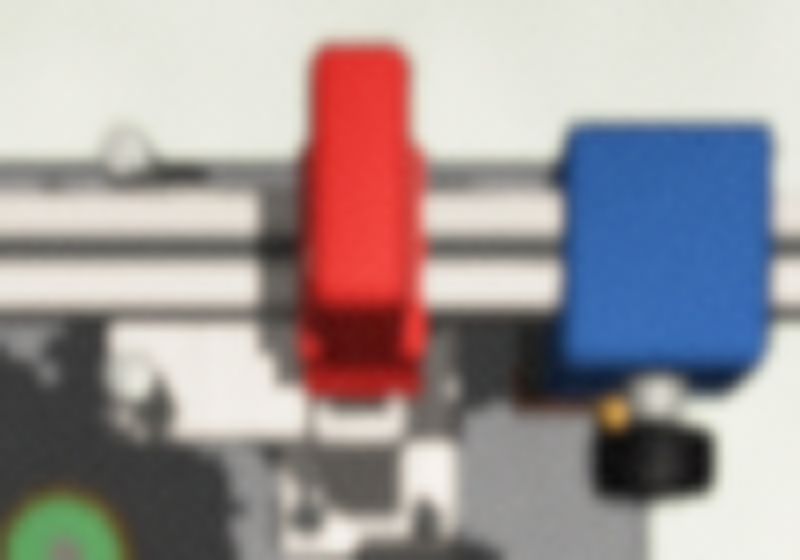

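Call:
{"fn": "apply_moves", "kwargs": {
  "commands": [
    [[0,0,0,0,0,0,2.5],[0,0,0,0,0,0,2.5],[0,0,0,0,0,0,2.5],[0,0,0,0,0,0,2.5],[0,0,0,0,0,0,2.5]]
  ]
}}

```text
time_s: 23.85
eef_pos: [0.4257, -0.2316, 0.2895]
eef_rot: [3.14, -0.001, -0.034]
wrist_force: [0.3, 0.4, 0.5]
grip_width: 0.0246
```

```bash
python3 l.py 22; python3 -c "
import cv2,numpy as np
a=cv2.imread('pics/s21z.png');b=cv2.imread('pics/s22z.png');print(np.abs(a.astype(int)-b).mean())
from tilt import *
print(tilt((45,106),(672,314)))"
```

```text
[ 0.42570297 -0.23162644  0.28953142] [ 3.13983382e+00 -7.52076561e-04 -3.40415534e-02] [0.34142643 0.42144691 0.53241008] 0.024615558232695692
2.5500344611528822
([[0.5475, -0.0303, 0.1588], [0.5378, -0.3265, 0.1587]], np.float64(0.01))
```

View pics/s22z.png

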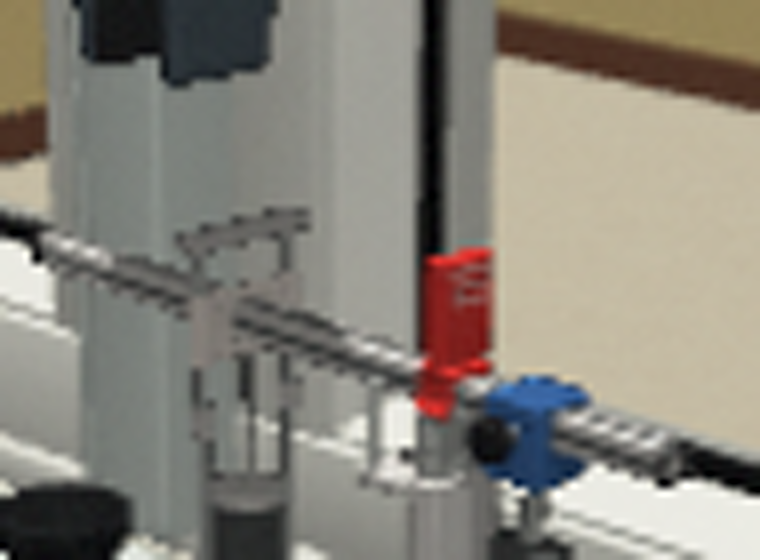

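Call:
{"fn": "apply_moves", "kwargs": {
  "commands": [
    [[0,0,0,0,0,0,2.5],[0,0,0,0,0,0,2.5],[0,0,0,0,0,0,2.5],[0,0,0,0,0,0,2.5],[0,0,0,0,0,0,2.5]]
  ]
}}

```text
time_s: 24.58
eef_pos: [0.4257, -0.2316, 0.2895]
eef_rot: [3.14, -0.001, -0.034]
wrist_force: [0.3, -0.2, -0.4]
grip_width: 0.0246
```

```bash
python3 l.py 23; python3 -c "
import cv2,numpy as np
ims=[]
for k in (9,21,22,23):
    a=cv2.imread('pics/scene%s.png'%k); ims.append(np.hstack([cv2.resize(a[142:162,200:230],None,fx=9,fy=9,interpolation=2),cv2.resize(a[165:185,262:292],None,fx=9,fy=9,interpolation=2)]))
cv2.imwrite('pics/cmp.png',cv2.resize(np.vstack(ims),(450,600)))"
```

```text
[ 0.42572595 -0.23161014  0.28951738] [ 3.13989411e+00 -7.57695991e-04 -3.40356803e-02] [ 0.33495434 -0.15853592 -0.36566254] 0.02457165482497063
```

View pics/cmp.png

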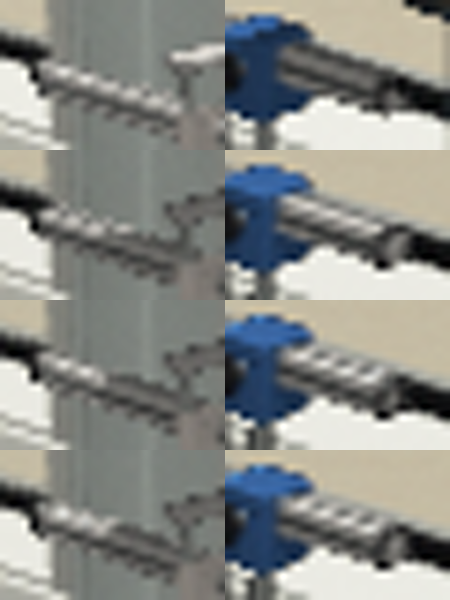

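```bash
python3 -c "
from h import *
print(sign_off(), get_obs()['time_s'])"
```

```text
the job is handed in; nothing more can be done
the job is handed in; nothing more can be done
```

I balanced the bar on the knife edge and set the red marker astride it above the edge. I handed the job in at about 24.6 s of the 64 s allowed; the hand-in reports no verdict.

**Balancing:** I pushed the bar about 55 mm toward +y by its -y end, with the fingers closed and backing off to look after each push from about 40 mm on. It came to rest level, measured at 0.1° tilt with nothing touching it.

**Placing the marker:** I gripped the red marker square to its 30° lean and set it down above the knife until the wrist force read 3.7 N. I then raised the arm slightly, released the marker and retreated straight up.

**Last checks:**
- **Marker position:** the image fit puts it at y = -232 mm. The knife comes out at -231 to -232 mm, judged from the crest, guide pins and yoke. The calibration is good to about 2 mm, and the limit is 5 mm.
- **Marker upright:** the same fit shows it within 0.04 rad of upright and aligned with the bar.
- **Bar level:** measured at 0° tilt just after release and, by eye, still within about 1° afterwards. It shifted slightly, by under a degree, in the first second after release and then showed no visible change in the last two pictures.
- **Bystanders:** I planned moves clear of the blue marker, beaker and timer. In the last wrist picture the blue marker was still on its ridge, but I did not measure the three against their starting positions.

**Disagreements:**
- The fit put the marker tab at 184.4 mm where 186 mm is expected, which is within the camera error.
- In the gripper the marker looked tilted by up to about 0.1 rad. I corrected half of that by tilting the tool before setting it down.

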